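Fix the tumbler's crank: flat to the set screw, then tighten

ROBOT

A 6-joint arm with a two-finger parallel gripper is mounted at the origin on the work surface. World frame = base frame: x ahead of the robot, y to its left, z up, the work surface at z = 0. Lengths are in m, angles in rad, forces in N, time in s.
With the tool pointing down it reaches from about 0.35 to 0.875 m from the base axis. Payload 4.2 kg.
Tool frame: the origin (TCP) lies midway between the tips of the shut fingers; the grasp point (between the pads) lies 19 mm behind it (robot.grasp_offset is the distance from the TCP to the grasp point, in m); z points along the fingers, y is the direction in which the jaws open and shut (so a half turn about z gives the same grasp; the last joint's range is limited). The gripper opens to 87 mm and grips with 3 to 60 N. Pads are 19 mm wide; open, the fingers measure 117 mm over their backs; the gripper's body (75 mm by 190 mm) begins 51 mm behind the grasp point.
Start: joints at [1.523, 0.385, 0.008, 0, -1.194, -0.259], TCP at [0.189, 0.596, 0.223] pointing down, gripper open.
Joint ranges: [-3.14, 3.14], [-1.21, 2.06], [-1.07, 1.41], [-3.16, 2.05], [-2.99, -0.16], [-3.1, 3.1]. Speed limits (rad/s): [2.79, 2.79, 3.14, 3.14, 3.14, 3.14].

INTERFACE

Orientations are given as [roll, pitch, yaw] about the fixed x, y, z axes, in that order (R = Rz(yaw) Ry(pitch) Rx(roll)).
In Python, from plant import robot gives the robot as it stands. The module is installed in compiled form; this text tells all that it offers.
- The arm moves only by the tool send_rows, never from a script. Its argument "moves" is a list that holds one entry, the list of rows, each a list of 5 numbers: the shift along the tool's x, y, z in cm, then the turn about the tool's z in degrees, then the closure, from 0 (fully open) to 1 (shut). A call has exactly 10 rows; each row shifts and turns the commanded pose from where the row before left it, along the tool's axes as they then stand; what a row does not reach is not made up. A row lasts 1/8 s, in which the tool goes at most 62.5 mm and 10.7 degrees, less where a joint would pass 70% of its speed; a pose out of reach is approached as far as the arm can. A call with a gripper value outside its range is refused whole. The fingers move at their own pace and stop on an object; "newtons" is the grip in N (left out, the last holds). Time passes only in rows, so rows that do not move let the fingers close, or fill a call up. It gives the time, the measured TCP pose, the force and the opening at its end, in the units of the state.
- robot.state(): the state, without advancing time (a new reading comes with each control period).
- robot.camera(name): name is "scene" or "top"; returns the picture (480x640x3 uint8, red, green, blue); there is no depth.
- robot.calibration(name): a dict with "vertical_fov" (degrees; the focal length in pixels is half the picture's height over the tangent of half this angle, whatever the lens; pixels are square), "cx", "cy" (the principal point, pixels), "rvec" (rotation vector, rad) and "tvec" (3), from world to camera coordinates, as OpenCV has them. Camera axes: x right, y down, z forward; pixel columns grow to the right and rows downward; lengths in m; the calibration is good to about 2 mm. A picture is of the moment at which its call begins. calibration takes no time and is no camera call.
- robot.finish_job(): hands the job in, once; it reports no verdict.
The state is a dict: "time_s": time; "joints": joint angles; "joint_vel": joint speeds; "joint_efforts": joint torques, N m; "ee_pos": TCP position; "ee_rot": TCP orientation; "force": force on the tool from outside, world axes, zero at the start; "moment": the same for the moment, N m; "opening": finger opening in m.
Only numpy, scipy, OpenCV 4.12 (cv2) and the standard library are available. Lean on these libraries where they do the work, as an engineer would, in place of code of your own. Each camera call takes 0.05 s, during which the arm holds its last target.

TASK

The crank of the hand-driven tube tumbler is loose in its drive hub. Turn the crank until the flat on its shaft faces straight up to the set screw on top of the hub (the handle then points straight up) and let go, then fit the larger T-handled hex key into the screw and turn it clockwise until the screw is felt to clamp the flat firmly: snug, not overtightened, and never forcing the key down. Leave the key standing in the screw, let go of it, and do not disturb the other things.

Things in the scene. Friction and masses are not known exactly. Their poses are not given: they have to be found in the camera images.
- tumbler: Hand-cranked tube tumbler, fixed: base plate 150 x 270 x 12 mm, green gear box (120 x 110, top at 172 mm, from +30 to +140 mm along its y), wheel of glass tubes beyond it up to +177 mm, bearing stand at -80 mm (top 143 mm). Origin on the bench exactly below the set screw; z up; y along the crank shaft, from the crank (-y) to the gear box (+y).
- hub: Steel drive hub, a fixed barrel of 48 mm diameter, 55 mm long along y, around the crank shaft. Origin in its bore under the screw, 120 mm (give or take 1.5) above the bench; axes like the tumbler's. The set screw stands in its top.
- crank: Loose crank, steel shaft 24 mm thick with a flat 12 mm wide along its length; arm; black handle bar on the flat's side. Origin on the shaft axis under the screw; y along the shaft; z square to the flat, towards the handle: vertical when the flat faces the screw. Starts leaning 0.6 to 1.4 rad to the tumbler's -x; turns about y, -1.7 to 0.9 rad from upright; stays put (about 3 N at the handle).
- handle (a point): Middle of the crank's handle bar, on the bar's axis: 14 mm diameter, 78 mm long, parallel to the shaft, 60 mm from the shaft's axis (which is 120 mm above the bench) and 158 mm from the screw along the shaft. Turns with the crank.
- screw: Set screw in the hub's top: dark round head 28 mm wide, 18 mm high, hexagon socket 14.5 mm across flats, 13 mm deep. Axis vertical; z up; x points to the middle of a socket flat. Clockwise from above lowers it 5 mm per rad. Turning takes about 0.1 N m; after 0.3 to 1.1 rad (besides 0.1 rad of key play) its tip meets the flat and torque rises: firm from 0.15, overtight at 0.26. Stays where left.
- socket (a point): Centre of the mouth of the screw's hexagon socket, at the top of the screw's head (about 170 mm above the bench at the start). Turns with the screw.
- key: The larger T-handled hex key, steel, loose, 160 g, standing in a hole of the wooden block, tip 12 mm above the bench: hexagon shank 14 mm across flats (12 mm over the lowest 3 mm), cross bar 80 x 14 x 14 mm, middle of the bar 80 mm above the tip. Origin at the tip; z along the shank up to the bar; x along the bar, and square to a flat of the hexagon.
- key_tip (a point): Centre of the lower end of the larger key's shank.
- small_key: A smaller T-handled key (round shank 15 mm, 6 mm hexagon tip, bar 56 mm long) in the other hole of the block, too small for this screw. Origin at its tip.
- key_block: Fixed wooden block 60 x 160 x 42 mm with two round holes 18 mm wide and 30 mm deep at 50 mm either side of its middle along its y; origin under its middle.
- rack: Wooden test tube rack 60 x 160 mm, 99 mm high, loose; origin under its middle.
- screwdriver: Screwdriver lying on the bench.
- matchbox: Cardboard box 54 x 36 x 15 mm.
- cutter: Red plastic pastry cutter, 22 mm high, about 60 x 70 mm.
- beaker: Glass beaker 70 mm wide, 85 mm high.
- jar: White jar with a red cap, 52 mm wide, 55 mm high.

How it is judged:
By the outcome, as a careful person would: the job done as asked, in the order asked, and still so for the second after the job is handed in, with the robot touching nothing.
It also fails if it takes over 72 s, if anything falls off the work surface, if the arm or the gripper's body presses on something with over 40 N, if the wrist force passes 120 N, or if a joint passes its speed limit or range.

## Working session

There is one attempt and no reset: what is moved stays moved. The work goes in short steps, Python scripts to look and compute and a tool call to move; the robot and the scene stay as the last step left them, time stands still between calls to the robot, and variables do not carry over. Pictures are saved under pics/ and viewed, and the job is handed in when it is done.

Besides the shell and the picture viewer there is one more tool, called after ">>>" by a JSON object that holds its "method" and its "body". send_rows: Moves the arm, as the interface text tells. Its arguments: {"type":"object","properties":{"moves":{"type":"array"},"newtons":{"type":"number"}},"required":["moves"]}

```bash
mkdir -p pics
python3 - <<'E'
from plant import robot
import cv2
for n in("scene","top"):
    im=robot.camera(n); cv2.imwrite(f"pics/{n}0.png",im[:,:,::-1]); print(n,robot.calibration(n))
print(robot.state(), robot.grasp_offset)
E
```

```text
scene {'vertical_fov': 42.8679505089066, 'cx': 320.9423530388933, 'cy': 238.3594207183739, 'rvec': array([ 2.50074235,  0.66446199, -0.20955995]), 'tvec': array([-0.44306394, -0.17099686,  1.42033505])}
top {'vertical_fov': 55.69748281599124, 'cx': 316.2737742480069, 'cy': 225.15855431193526, 'rvec': array([ 2.14088981, -2.18489417,  0.14001476]), 'tvec': array([-0.00145059,  0.53106854,  1.14129556])}
{'time_s': 0.1, 'joints': array([ 1.52261216e+00,  3.85472031e-01,  6.77457951e-03, -4.64458622e-04,
       -1.19399968e+00, -2.58617490e-01]), 'joint_vel': array([-0.00158051, -0.00178964,  0.00361336,  0.00091134, -0.00117234,
       -0.00015255]), 'joint_efforts': array([ 1.65430038e-04, -3.91691136e+01,  1.87935930e+01,  4.23192680e+00,
        1.34389053e-02, -6.86310682e-05]), 'ee_pos': array([0.18856007, 0.59531356, 0.22157395]), 'ee_rot': array([ 3.13964466e+00, -6.89288880e-05, -3.06972895e-01]), 'force': array([ 0.83908594,  0.5822043 , -0.61701234]), 'moment': array([-0.00445976, -0.03066508,  0.01574338]), 'opening': 0.08699417569720332} 0.0187
```

View pics/scene0.png

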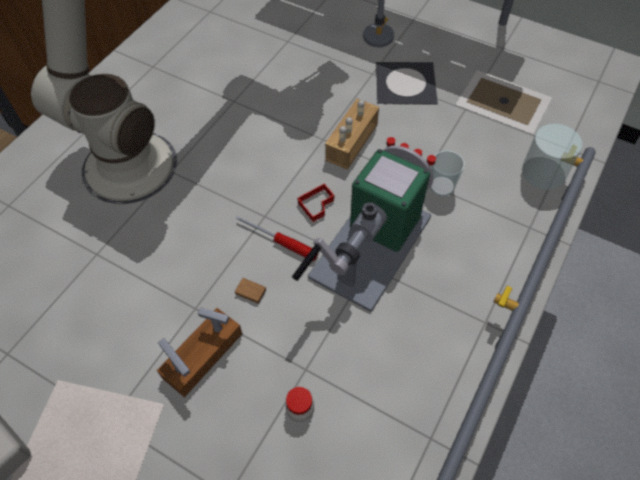

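View pics/top0.png

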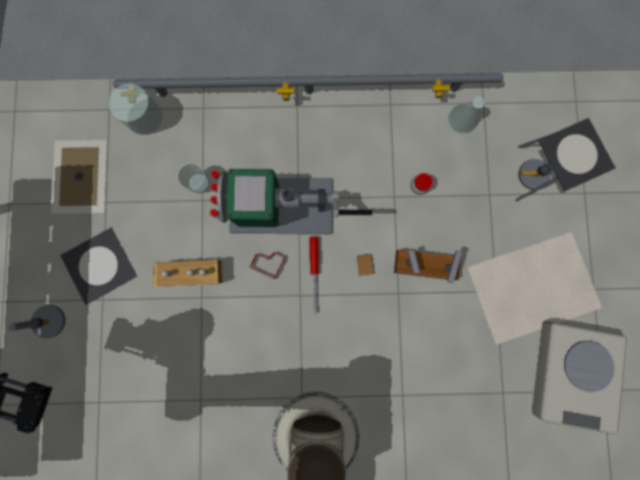

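The scene shows the tumbler at about (375,220), crank handle (308,260), and key block (200,350). The top view shows the hub at about (288,196), handle (370,212), and block (428,264) with the larger key bar at about (456,264). I'll zoom in next.

Run:
```python
import cv2
s=cv2.imread("pics/scene0.png");t=cv2.imread("pics/top0.png")
cv2.imwrite("pics/s_c.png",cv2.resize(s[180:300,280:440],None,fx=5,fy=5,interpolation=cv2.INTER_CUBIC))
cv2.imwrite("pics/s_k.png",cv2.resize(s[290:410,140:300],None,fx=5,fy=5,interpolation=cv2.INTER_CUBIC))
cv2.imwrite("pics/t_c.png",cv2.resize(t[160:280,260:420],None,fx=5,fy=5,interpolation=cv2.INTER_CUBIC))
cv2.imwrite("pics/t_k.png",cv2.resize(t[210:310,370:500],None,fx=6,fy=6,interpolation=cv2.INTER_CUBIC))
```

```text
(no output)
```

View pics/s_c.png

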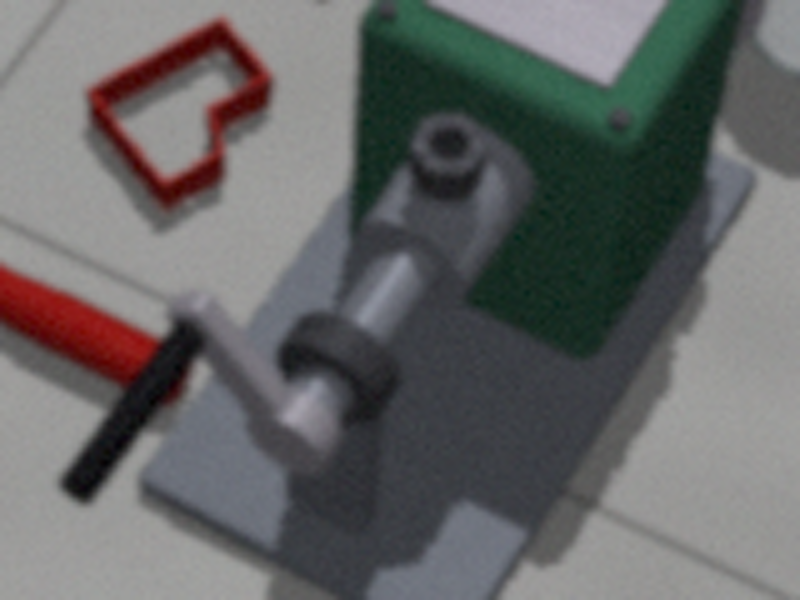

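View pics/s_k.png

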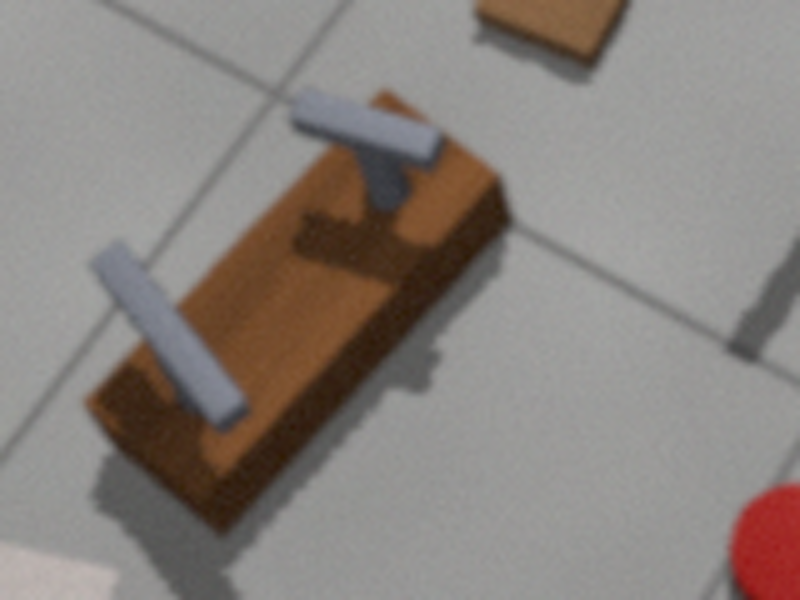

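View pics/t_c.png

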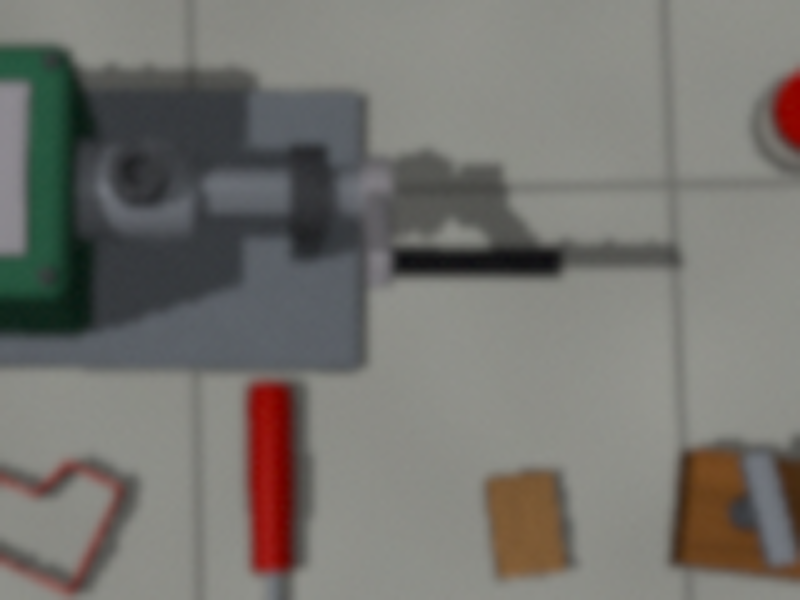

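View pics/t_k.png

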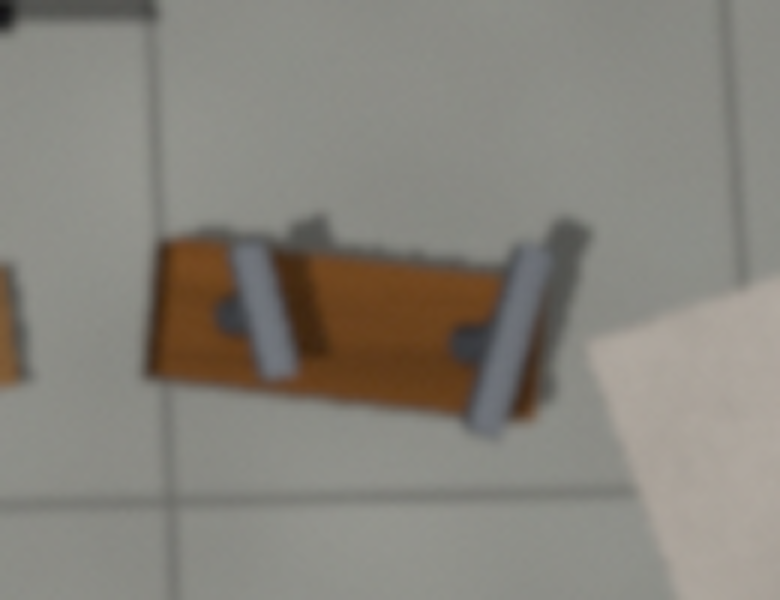

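```bash
cat > h.py <<'E'
import numpy as np, cv2
from plant import robot
def cal(n):
    c=robot.calibration(n); f=240/np.tan(np.radians(c['vertical_fov'])/2)
    R=cv2.Rodrigues(np.array(c['rvec']))[0]; t=np.array(c['tvec'])
    K=np.array([[f,0,c['cx']],[0,f,c['cy']],[0,0,1.]]); return K,R,t
def ray(n,p):
    K,R,t=cal(n); d=R.T@np.linalg.inv(K)@np.array([p[0],p[1],1.]); return -R.T@t,d/np.linalg.norm(d)
def onz(n,p,z):
    o,d=ray(n,p); return o+d*(z-o[2])/d[2]
def tri(ps,pt):
    o1,d1=ray('scene',ps);o2,d2=ray('top',pt)
    A=np.c_[d1,-d2]; s=np.linalg.lstsq(A,o2-o1,rcond=None)[0]
    a=o1+s[0]*d1;b=o2+s[1]*d2; return (a+b)/2,np.linalg.norm(a-b)
def proj(n,X):
    K,R,t=cal(n); q=K@(R@np.asarray(X,float)+t); return q[:2]/q[2]
def snap(n,f):
    im=robot.camera(n)[:,:,::-1].copy(); cv2.imwrite(f,im); return im
def crop(im,x0,y0,w,h,k,f): cv2.imwrite(f,cv2.resize(im[y0:y0+h,x0:x0+w],None,fx=k,fy=k,interpolation=cv2.INTER_CUBIC))
E
python3 - <<'E'
from h import *
S=cv2.imread("pics/scene0.png");T=cv2.imread("pics/top0.png")
def rects(im,mask,roi,mina=25):
    x,y,w,h=roi; m=np.zeros_like(mask); m[y:y+h,x:x+w]=mask[y:y+h,x:x+w]
    cs,_=cv2.findContours(m,cv2.RETR_EXTERNAL,cv2.CHAIN_APPROX_NONE)
    out=[]
    for c in cs:
        if cv2.contourArea(c)>mina: out.append((cv2.contourArea(c),cv2.minAreaRect(c)))
    return out
for n,im,roik in(("top",T,(380,230,100,70)),("scene",S,(150,300,100,100))):
    b,g,r=[im[:,:,i].astype(int) for i in range(3)]
    m=((b>r+8)&(b>100)).astype(np.uint8)*255
    for a in rects(im,m,roik): print(n,'key',a)
    roih=(335,200,45,22) if n=="top" else (290,238,35,45)
    m=((im.max(2)<60)).astype(np.uint8)*255
    for a in rects(im,m,roih): print(n,'handle',a)
    for (roi) in [(395,170,60,30)] :pass
print("T key px",T[264,456],T[230,456],"bar S",S[355,173])
E
```

```text
top key (72.5, ((454.396240234375, 266.11322021484375), (4.120816707611084, 29.669878005981445), 15.945394515991211))
top key (49.0, ((412.9412536621094, 260.76470947265625), (19.887920379638672, 3.8805696964263916), 75.96376037597656))
top handle (135.0, ((355.5, 211.5), (5.0, 33.0), 90.0))
scene key (242.5, ((172.92001342773438, 356.06005859375), (40.40000534057617, 7.399999618530273), 53.13010025024414))
scene key (139.5, ((212.50003051757812, 314.5), (28.44744110107422, 6.417436122894287), 16.699243545532227))
scene handle (245.5, ((306.5632019042969, 261.8178405761719), (8.353036880493164, 40.97256088256836), 37.5685920715332))
T key px [118 111 108] [134 141 140] bar S [142 132 129]
```

Run:
```python
from h import *
print('key bar',tri((173.2,356.2),(454.4,266.1)), onz('top',(454.4,266.1),.099),onz('scene',(173.2,356.2),.099))
a=np.radians(15.95); d=np.array([-np.sin(a),np.cos(a)])*14.8
p=[onz('top',np.array([454.4,266.1])+s*d,.099) for s in(-1,1)]; print('bar ends',p, np.linalg.norm(p[0]-p[1]),np.arctan2(*(p[0]-p[1])[[1,0]]))
print('handle',tri((306.5,261.8),(355.5,211.5)))
k=lambda x,y,o,f:((x+.5)/f-.5+o[0],(y+.5)/f-.5+o[1])
sc=(280,180);tc=(260,160)
print('handle out end',tri(k(78,490,sc,5),k(560,263,tc,5)))
print('handle in end',tri(k(192,325,sc,5),k(394,262,tc,5)))
s=k(450,143,sc,5);t=k(141,172,tc,5);print(s,t)
print('socket',tri(s,t),onz('scene',s,.17),onz('top',t,.17))
# tumbler base plate corners z=.012 & box top z=.172
for q in [(363,92),(363,366)]: print('plate',onz('top',k(*q,tc,5),.012))
# bounds
c=[onz('top',q,.172) for q in [(229,170),(273,170),(275,222),(230,222)]]; print('box top',c)
print('screw pred from plate..')
for q in [(165,240),(150,378),(500,275),(535,415)]: print('block',onz('top',k(*q,(370,210),6),.042))
```

```text
key bar (array([ 0.41578591, -0.34590357,  0.09246917]), np.float64(0.0027799376833860766)) [ 0.41664932 -0.34289307  0.099     ] [ 0.41745799 -0.34812828  0.099     ]
bar ends [array([ 0.45077226, -0.35474463,  0.099     ]), array([ 0.38278733, -0.33113215,  0.099     ])] 0.07196873681555836 -0.3342847296885963
handle (array([ 0.5439846 , -0.10234106,  0.16470428]), np.float64(0.0017658704744803336))
handle out end (array([ 0.54225143, -0.13920626,  0.16321455]), np.float64(0.0007429428112324013))
handle in end (array([ 0.54380594, -0.06250977,  0.16643348]), np.float64(0.0005672092759258536))
(369.6, 208.2) (287.8, 194.0)
socket (array([0.58783442, 0.05300949, 0.16832459]), np.float64(7.274940293926571e-05)) [0.5882768  0.05188104 0.17      ] [0.58754094 0.05294399 0.17      ]
plate [ 0.65897025 -0.0574687   0.012     ]
plate [ 0.51235516 -0.05380087  0.012     ]
box top [array([0.64594529, 0.18747857, 0.172     ]), array([0.64402043, 0.08619599, 0.172     ]), array([0.52305917, 0.08277677, 0.172     ]), array([0.52508746, 0.1849252 , 0.172     ])]
screw pred from plate..
block [ 0.46295741 -0.21672294  0.042     ]
block [ 0.4048312  -0.20792132  0.042     ]
block [ 0.44521247 -0.35842102  0.042     ]
block [ 0.38595754 -0.36984195  0.042     ]
```

>>> {"method": "send_rows", "body": {"moves": [[[0,0,-1.1,10.5,0],[0,0,-1.1,10.5,0],[0,0,-1.1,10.5,0],[0,0,-1.1,10.5,0],[0,0,-1.1,10.5,0],[0,0,-1.1,10.5,0],[0,0,-1.1,10.5,0],[5,-2.5,0,0,0],[5,-2.5,0,0,0],[5,-2.5,0,0,0]]], "newtons": 5}}

```text
time_s: 1.35
ee_pos: [0.2612, 0.4426, 0.299]
ee_rot: [3.141, -0.001, -1.589]
force: [0.5, 0.4, 0.5]
opening: 0.0869
```

>>> {"method": "send_rows", "body": {"moves": [[[5.4,-2.7,0,0,0],[5.4,-2.7,0,0,0],[5.4,-2.7,0,0,0],[5.4,-2.7,0,0,0],[5.4,-2.7,0,0,0],[5.4,-2.7,0,0,0],[5.4,-2.7,0,0,0],[5.4,-2.7,0,0,0],[5.4,-2.7,0,0,0],[5.4,-2.7,0,0,0]]]}}

```text
time_s: 2.6
ee_pos: [0.521, -0.1025, 0.2993]
ee_rot: [3.141, 0.0, -1.59]
force: [1.0, 1.0, 0.6]
opening: 0.0868
```

>>> {"method": "send_rows", "body": {"moves": [[[0.6,-2.2,2.5,0,0],[0,0,4,0,0],[0,0,4,0,0],[0,0,3,0,0],[0,0,2,0,0],[0,0,0,0,0],[0,0,0,0,0.5],[0,0,0,0,0.7],[0,0,0,0,0.7],[0,0,0,0,0.7]]]}}

```text
time_s: 3.85
ee_pos: [0.5427, -0.107, 0.145]
ee_rot: [-3.141, 0.0, -1.59]
force: [0.4, 0.5, -0.1]
opening: 0.0551
```

Run:
```python
from h import *
S=snap('scene','pics/s1.png');T=snap('top','pics/t1.png')
crop(S,270,180,160,120,5,'pics/s1c.png')
```

```text
(no output)
```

View pics/s1c.png

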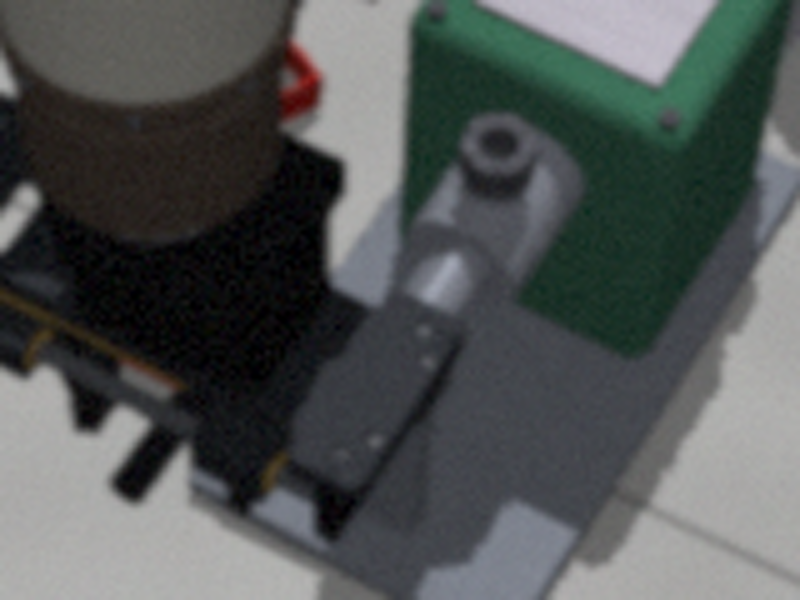

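The handle end (crop 130,490) lies between the fingers and the jaws are still closing, so I'll continue.

>>> {"method": "send_rows", "body": {"moves": [[[0,0,0,0,0.85],[0,0,0,0,0.85],[0,0,0,0,0.85],[0,0,0,0,0.85],[0,0,0,0,0.85],[0,0,0,0,0.85],[0,0,0,0,0.85],[0,0,0,0,0.85],[0,0,0,0,0.85],[0,0,0,0,0.85]]]}}

```text
time_s: 5.2
ee_pos: [0.5434, -0.1069, 0.1447]
ee_rot: [-3.14, 0.0, -1.589]
force: [5.9, -0.7, -2.0]
opening: 0.0138
```

>>> {"method": "send_rows", "body": {"moves": [[[0,-0.34,-0.3,0,0.85],[0,-0.37,-0.27,0,0.85],[0,-0.38,-0.25,0,0.85],[0,-0.4,-0.22,0,0.85],[0,-0.41,-0.18,0,0.85],[0,-0.43,-0.15,0,0.85],[0,-0.44,-0.12,0,0.85],[0,-0.45,-0.09,0,0.85],[0,-0.45,-0.05,0,0.85],[0,-0.46,-0.02,0,0.85]]]}}

```text
time_s: 6.45
ee_pos: [0.5838, -0.1084, 0.1618]
ee_rot: [3.141, -0.001, -1.59]
force: [-4.8, -1.9, 3.2]
opening: 0.0137
```

Run:
```python
from h import *
s=robot.state(); print(s['force'],s['moment'],s['ee_pos'],s['opening'])
```

```text
[-4.79304212 -1.91114621  3.15282759] [-0.51535067  1.15448033 -0.00181948] [ 0.58377502 -0.10837491  0.16178281] 0.01365339724559912
```

>>> {"method": "send_rows", "body": {"moves": [[[0,0,0,0,0.4],[0,0,0,0,0.4],[0,0,0,0,0.4],[0,0,0,0,0.3],[0,0,-2,0,0.2],[0,0,-5,0,0],[0,0,-6,0,0],[4,3,0,-10.5,0],[4,3,0,-10.5,0],[4,3,0,-10.5,0]]]}}

```text
time_s: 7.7
ee_pos: [0.5147, -0.2402, 0.2918]
ee_rot: [-3.14, -0.001, -1.033]
force: [1.8, 0.0, 0.2]
opening: 0.0867
```

Run:
```python
from h import *
S=snap('scene','pics/s2.png');T=snap('top','pics/t2.png')
crop(S,280,160,160,120,5,'pics/s2c.png')
crop(T,260,150,160,120,5,'pics/t2c.png')
print(robot.state()['force'])
```

```text
[ 0.25174502 -0.06342008  0.04923883]
```

View pics/s2c.png

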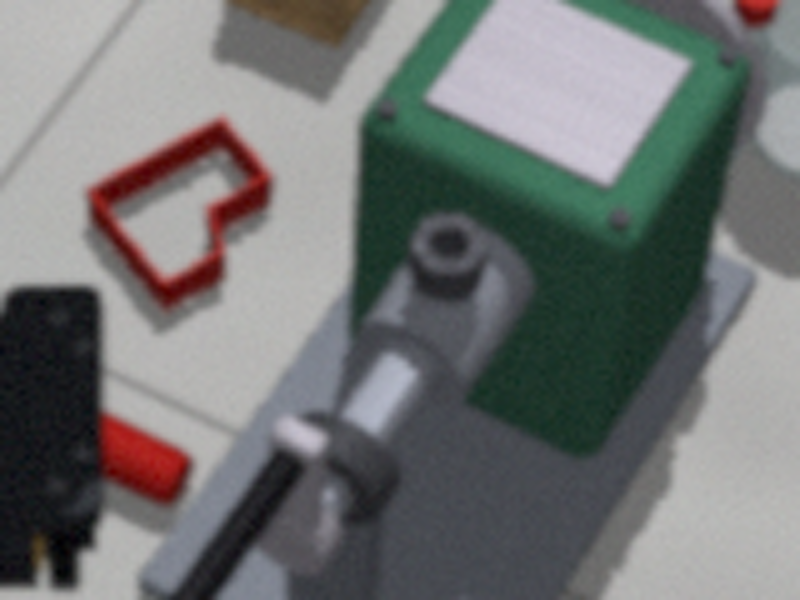

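View pics/t2c.png

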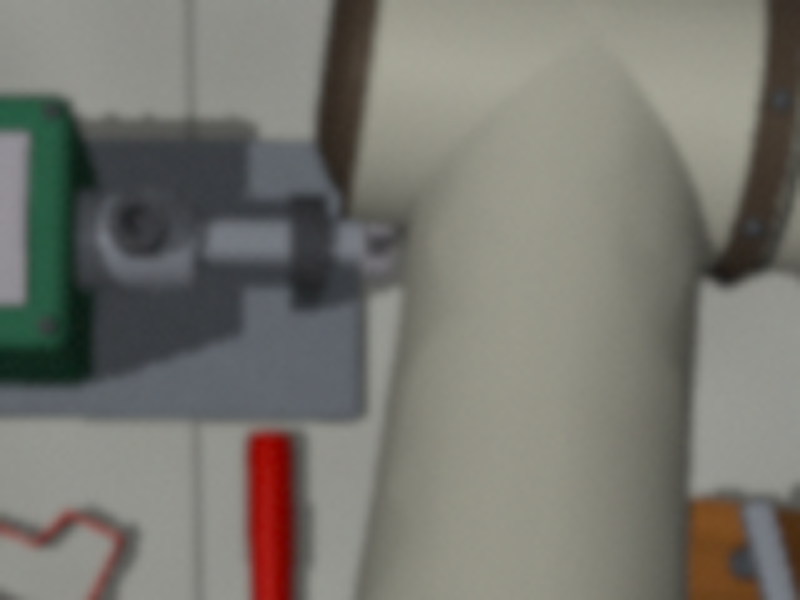

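>>> {"method": "send_rows", "body": {"moves": [[[0,0,0,-10,0],[0,0,0,-10,0],[0,0,0,-10,0],[0,0,0,-10,0],[-1.46,3.28,0,0,0],[-1.46,3.28,0,0,0],[-1.45,3.28,0,0,0],[-1.45,3.28,0,0,0],[0,0,0,0,0],[0,0,0,0,0]]]}}

```text
time_s: 9.05
ee_pos: [0.4172, -0.3431, 0.291]
ee_rot: [-3.141, -0.0, -0.342]
force: [0.5, 0.3, 0.3]
opening: 0.0871
```

Run:
```python
from h import *
S=snap('scene','pics/s3.png');T=snap('top','pics/t3.png')
crop(S,280,180,160,120,5,'pics/s3c.png')
crop(T,260,160,160,120,5,'pics/t3c.png')
for n,im in(('top',T),('scene',S)):
    roi=(335,180,60,30) if n=='top' else (290,240,60,60)
    x,y,w,h=roi; m=np.zeros((480,640),np.uint8); m[y:y+h,x:x+w]=(im[y:y+h,x:x+w].max(2)<55)*255
    cs,_=cv2.findContours(m,0,1)
    for c in cs:
        if cv2.contourArea(c)>25: print(n,cv2.contourArea(c),cv2.minAreaRect(c))
```

```text
top 136.5 ((356.0, 193.5), (5.0, 32.0), 90.0)
scene 242.5 ((326.2381591796875, 268.1740417480469), (7.421788215637207, 41.6116943359375), 36.15818786621094)
```

View pics/s3c.png

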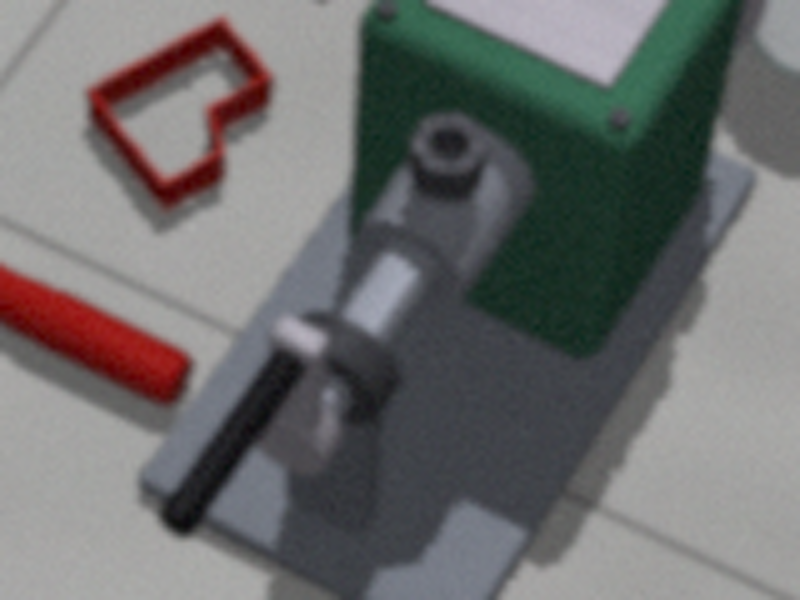

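View pics/t3c.png

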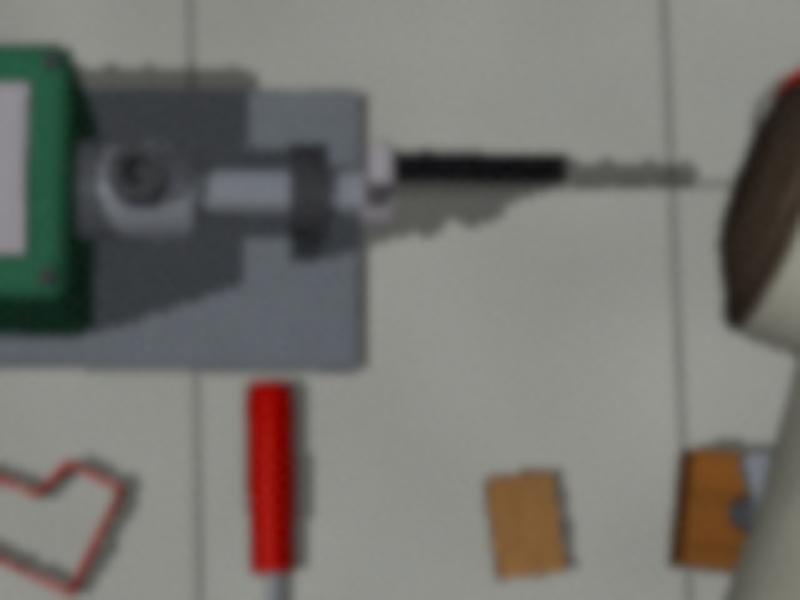

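The handle now stands over the shaft (top crop 395–565, row 168; scene crop 180–300). I'll measure the residual angle using the handle, the shaft edges and the flat.

Run:
```python
from h import *
T=cv2.imread('pics/t3.png');S=cv2.imread('pics/s3.png')
h,e=tri((326.24,268.17),(356,193.5)); print('handle tri',h,e,'onz.18',onz('top',(356,193.5),.18),onz('scene',(326.24,268.17),.18))
# column profiles across shaft and handle in top
G=cv2.cvtColor(T,cv2.COLOR_BGR2GRAY)
for c in(305,310,331): print(c,[(r,int(G[r,c-1:c+2].mean())) for r in range(186,212)])
for c in (342,350,360,368): 
    p=200-G[182:205,c-2:c+3].mean(1); p=np.clip(p-120,0,None); r=(p*np.arange(182,205)).sum()/p.sum(); print(c,r,onz('top',(c,r),.18))
# screw head dark outline
m=((G<75)).astype(np.uint8)*255
m2=np.zeros_like(m);m2[180:208,275:302]=m[180:208,275:302]
for q in cv2.findContours(m2,0,1)[0]:
    if cv2.contourArea(q)>15: print('screw',cv2.contourArea(q),cv2.minEnclosingCircle(q),cv2.fitEllipse(q) if len(q)>4 else 0)
```

```text
handle tri [ 0.58403794 -0.10312352  0.17752866] 0.0004880865415409054 onz.18 [ 0.58375967 -0.10272599  0.18      ] [ 0.58456327 -0.10450931  0.18      ]
305 [(186, 58), (187, 58), (188, 58), (189, 59), (190, 58), (191, 58), (192, 61), (193, 74), (194, 93), (195, 108), (196, 114), (197, 116), (198, 116), (199, 113), (200, 105), (201, 91), (202, 74), (203, 61), (204, 57), (205, 58), (206, 58), (207, 58), (208, 59), (209, 58), (210, 58), (211, 58)]
310 [(186, 86), (187, 86), (188, 83), (189, 75), (190, 65), (191, 58), (192, 60), (193, 72), (194, 93), (195, 108), (196, 113), (197, 115), (198, 115), (199, 113), (200, 105), (201, 93), (202, 77), (203, 64), (204, 59), (205, 60), (206, 63), (207, 76), (208, 88), (209, 93), (210, 93), (211, 93)]
331 [(186, 90), (187, 89), (188, 89), (189, 88), (190, 88), (191, 87), (192, 86), (193, 87), (194, 96), (195, 106), (196, 111), (197, 113), (198, 114), (199, 113), (200, 109), (201, 99), (202, 89), (203, 80), (204, 71), (205, 66), (206, 64), (207, 65), (208, 66), (209, 72), (210, 79), (211, 85)]
342 193.6949494949495 [ 0.58392725 -0.07084076  0.18      ]
350 193.75715236194281 [ 0.5834303  -0.08904678  0.18      ]
360 193.9631120053656 [ 0.58251267 -0.11180045  0.18      ]
368 193.6752387950037 [ 0.58282457 -0.13004299  0.18      ]
screw 494.5 ((288.0, 193.5), 18.741764068603516) ((288.4130859375, 193.0465850830078), (29.072998046875, 31.22508430480957), 179.25291442871094)
```

Run:
```python
from h import *
for q in[(305,197.6),(310,197.6),(331,198.0)]: print(onz('top',q,.1304))
G=cv2.cvtColor(cv2.imread('pics/t3.png'),6)
print(G[184:204,278:300])
S=cv2.cvtColor(cv2.imread('pics/s3.png'),6); print(S[198:222,358:382])
```

```text
[0.58566766 0.01418301 0.1304    ]
[0.58543592 0.00227387 0.1304    ]
[ 0.58349502 -0.04774158  0.1304    ]
[[ 34  46  56  58  59  58  59  59  60  58  58  59  58  59  59  58  59  59
   58  58  57  59]
 [ 31  44  54  59  59  59  58  58  60  59  59  58  59  58  57  57  60  59
   57  59  58  59]
 [ 31  43  54  56  59  60  59  58  59  59  60  59  60  59  59  59  58  59
   59  59  59  58]
 [ 39  45  52  56  59  59  59  60  59  59  61  63  63  61  61  60  58  60
   58  58  59  58]
 [ 47  50  56  61  63  62  61  60  59  60  63  68  68  64  62  64  62  58
   56  59  60  59]
 [ 56  56  64  70  73  70  63  60  57  60  63  65  66  65  65  65  61  58
   58  60  59  58]
 [ 60  63  72  78  76  68  60  57  55  55  57  59  63  62  63  61  62  60
   59  59  57  56]
 [ 64  67  76  81  73  63  54  48  43  45  50  55  60  59  58  60  60  61
   60  60  57  55]
 [ 68  74  81  80  69  58  47  40  35  42  48  52  56  59  60  60  62  63
   64  61  57  56]
 [ 71  81  88  82  70  58  46  36  37  47  52  54  56  56  56  59  63  64
   64  62  59  56]
 [ 72  84  92  84  69  58  45  38  41  49  55  57  57  55  56 
[... 2593 characters left out ...]
90  99  94  71  36  37  34  38  39  37  40  40  44  37  40  35  47
   84 109 115 108  96  85]
 [ 84  99 106 101  77  46  27  36  32  30  34  32  32  37  38  33  36  57
   95 113 118 112 101  84]
 [ 92 106 111  97  73  48  38  35  34  32  31  34  29  34  33  34  49  73
  100 115 115 113 103  90]
 [104 110 114  95  78  62  48  41  39  39  32  36  33  31  35  41  64  91
  109 117 113 111 101  91]
 [109 115 112 101  76  69  60  57  54  45  47  42  44  41  45  51  73  97
  112 111 110 107 100  91]
 [113 115 115  94  79  72  72  68  66  66  61  58  60  58  64  69  83  99
  109 110 105  99  97  85]
 [114 113  99  82  80  74  73  78  77  72  72  74  73  71  73  77  80  93
  103 109 103  98  91  80]]
```

>>> {"method": "send_rows", "body": {"moves": [[[0,0.2,4,0,0],[0,0,5,0,0],[0,0,5,0,0],[0,0,4,0,0],[0,0,2.5,0,0],[0,0,1.25,0,0.3],[0,0,0,0,0.9],[0,0,0,0,0.9],[0,0,0,0,0.9],[0,0,0,0,0.9]]], "newtons": 20}}

```text
time_s: 10.4
ee_pos: [0.4164, -0.3456, 0.0743]
ee_rot: [3.141, -0.002, -0.342]
force: [-0.2, -0.3, 0.1]
opening: 0.0455
```

>>> {"method": "send_rows", "body": {"moves": [[[0,0,0,0,0.9],[0,0,0,0,0.9],[0,0,0,0,0.9],[0,0,0,0,0.9],[0,0,0,0,0.9],[0,0,0,0,0.9],[0,0,0,0,0.9],[0,0,0,0,0.9],[0,0,0,0,0.9],[0,0,0,0,0.9]]]}}

```text
time_s: 11.65
ee_pos: [0.416, -0.3454, 0.0735]
ee_rot: [3.142, -0.0, -0.342]
force: [0.5, 0.3, 1.2]
opening: 0.0146
```

Run:
```python
from h import *
S=snap('scene','pics/s4.png')
crop(S,120,260,160,120,5,'pics/s4c.png')
s=robot.state();print(s['force'],s['moment'])
```

```text
[0.94765055 0.99008081 0.88803634] [ 0.1038274  -0.0366873  -0.02089373]
```

View pics/s4c.png

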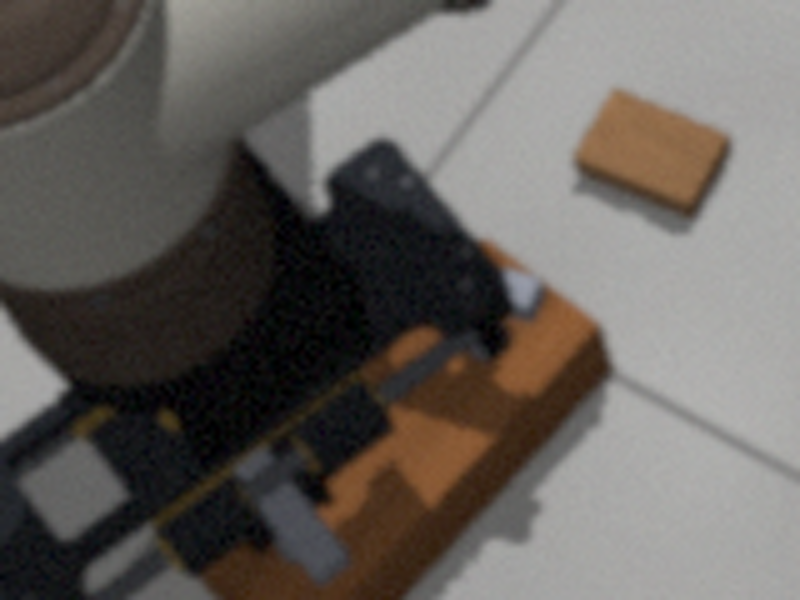

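The bar is between the pads (crop 300,530). Now I'll lift.

>>> {"method": "send_rows", "body": {"moves": [[[0,0,0,0,0.9],[0,0,0,0,0.9],[0,0,-1,0,0.9],[0,0,-2.5,0,0.9],[0,0,-3,0,0.9],[0,0,-3,0,0.9],[0,0,-4,0,0.9],[0,0,-4,0,0.9],[0,0,-3,0,0.9],[0,0,-2,0,0.9]]]}}

```text
time_s: 12.95
ee_pos: [0.4159, -0.3453, 0.3006]
ee_rot: [-3.142, -0.002, -0.342]
force: [-0.1, -0.8, -2.6]
opening: 0.0145
```

Run:
```python
from h import *
S=snap('scene','pics/s5.png')
crop(S,100,200,200,150,4,'pics/s5c.png')
s=robot.state();print(s['force'],s['moment'],s['joints'],s['opening'])
```

```text
[ 1.30471058 -1.65064731  1.70890066] [-0.17014205 -0.17622929 -0.03219117] [-3.92955983e-01  1.90977933e-01 -6.27049343e-02  1.42439970e-03
 -1.31071052e+00  1.62194662e+00] 0.014398337121370047
```

View pics/s5c.png

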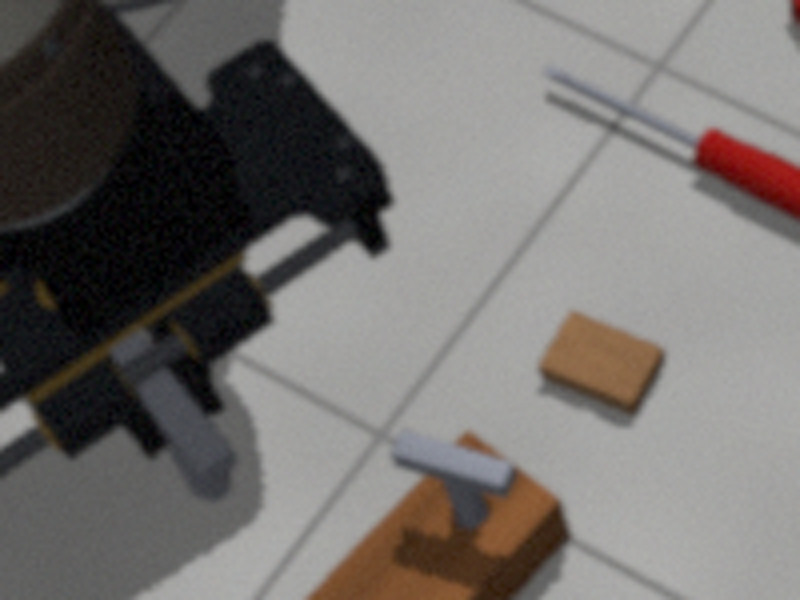

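Run:
```python
from h import *
p=robot.state()['ee_pos'];y=-.342
b=p+[0,0,.0187];u=np.array([np.cos(y),np.sin(y),0])
for n,X in(('c',b),('e1',b+.04*u),('e2',b-.04*u),('tip',b-[0,0,.08])):
    q=proj('scene',X); print(n,(q-[100,200])*4+1.5, proj('top',X))
```

```text
c [161.91605631 386.58377994] [491.84049507 262.40905872]
e1 [221.91204226 463.79921611] [497.4277857  242.76874256]
e2 [104.16128093 312.25280428] [486.19328336 282.26000811]
tip [216.09683462 481.85318495] [476.96321523 263.90217151]
```

>>> {"method": "send_rows", "body": {"moves": [[[0.2,-3,0,0,0.9],[0.4,-5.3,0,0,0.9],[0.4,-5.3,0,0,0.9],[0.4,-5.3,0,0,0.9],[0.4,-5.3,0,0,0.9],[0.4,-5.3,0,0,0.9],[0.3,-5.3,0,0,0.9],[0.2,-5.3,0,0,0.9],[0.17,-3.15,0,0,0.9],[0,0,0,0,0.9]]]}}

```text
time_s: 14.25
ee_pos: [0.588, 0.0545, 0.297]
ee_rot: [3.141, 0.002, -0.339]
force: [-0.3, -1.0, -1.8]
opening: 0.0148
```

Run:
```python
from h import *
S=snap('scene','pics/s6.png')
crop(S,300,120,160,120,5,'pics/s6c.png')
T=snap('top','pics/t6.png')
crop(T,230,140,160,120,5,'pics/t6c.png')
s=robot.state();print(s['ee_pos'],s['ee_rot'],s['force'],s['moment'])
p=s['ee_pos'];y=s['ee_rot'][2]
b=p+[0,0,.0187];u=np.array([np.cos(y),np.sin(y),0])
for n,X in(('c',b),('e1',b+.04*u),('e2',b-.04*u),('tip',b-[0,0,.08])):
    q=proj('scene',X); print(n,(q-[300,120])*5+2, (proj('top',X)-[230,140])*5+2)
```

```text
[0.58737095 0.05236183 0.29777824] [ 3.14042974e+00  1.64359612e-03 -3.41365699e-01] [ 0.43881495 -0.31358601 -2.01742297] [-0.00879486 -0.00191081  0.00521296]
c [372.79940269 185.12859533] [272.0854271  202.42954164]
e1 [456.73967759 256.3261346 ] [304.65780487 108.73565819]
e2 [291.56424788 116.22551953] [239.17228342 297.10363235]
tip [358.80466254 332.16749578] [283.85608511 243.19121512]
```

View pics/s6c.png

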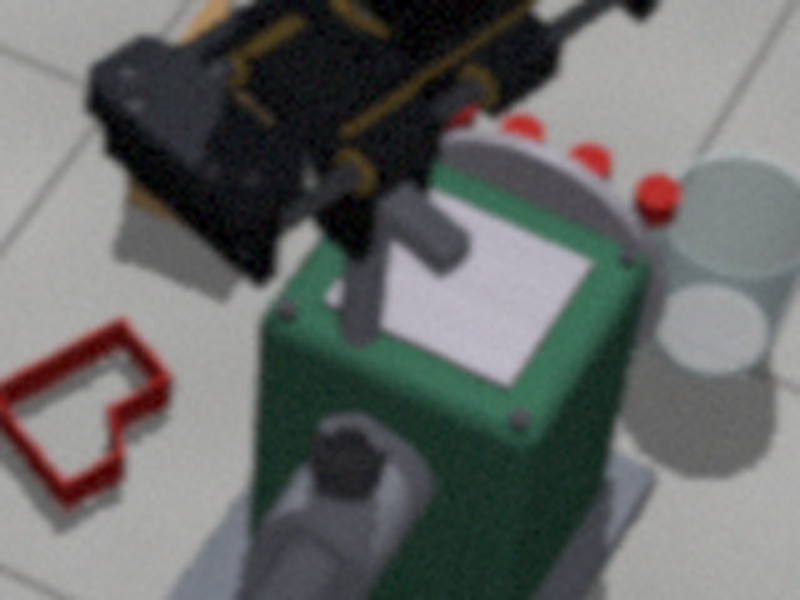

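View pics/t6c.png

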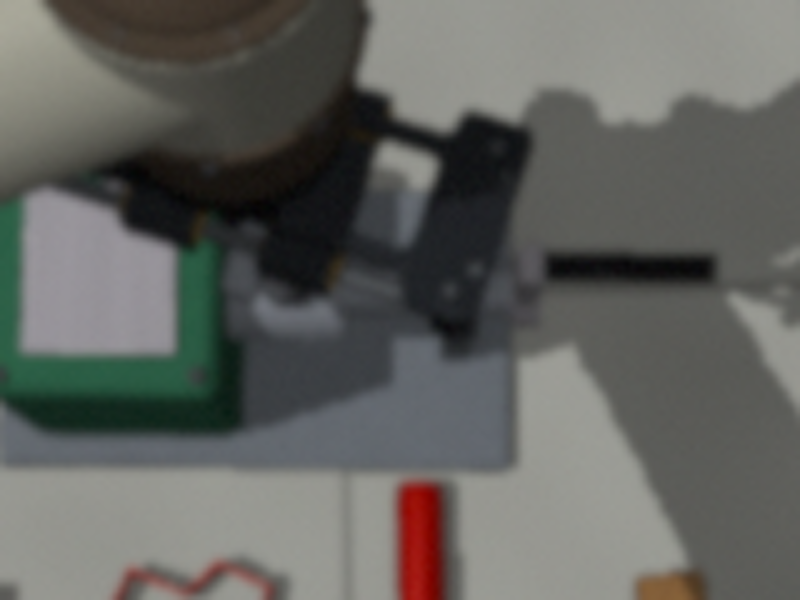

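>>> {"method": "send_rows", "body": {"moves": [[[0.05,0,1,0,0.9],[0,0,1.2,0,0.9],[0,0,1.2,0,0.9],[0,0,1.1,0,0.9],[0,0,0.8,0,0.9],[0,0,0.5,0,0.9],[0,0,0.2,0,0.9],[0,0,0,0,0.9],[0,0,0,0,0.9],[0,0,0,0,0.9]]]}}

```text
time_s: 15.6
ee_pos: [0.5886, 0.0524, 0.2389]
ee_rot: [-3.141, -0.001, -0.342]
force: [0.0, 0.0, -2.4]
opening: 0.0152
```

Run:
```python
from h import *
S=snap('scene','pics/s7.png')
crop(S,330,160,80,60,10,'pics/s7c.png')
s=robot.state();print(s['ee_pos'],s['ee_rot'],s['force'],s['moment'])
p=s['ee_pos']; b=p+[0,0,.0187]
for z in(.175,.17):
  q=proj('scene',[p[0],p[1],z]);print(q,(q-[330,160])*10+4.5)
```

```text
[0.5885565  0.05235549 0.23882041] [-3.14127938e+00 -4.38076784e-04 -3.41676602e-01] [-0.26815618  0.18246735 -1.36965958] [-0.04652356  0.05094227 -0.00069674]
[370.00231719 206.51593895] [404.52317193 469.65938948]
[369.85133432 208.0792926 ] [403.01334317 485.29292596]
```

View pics/s7c.png

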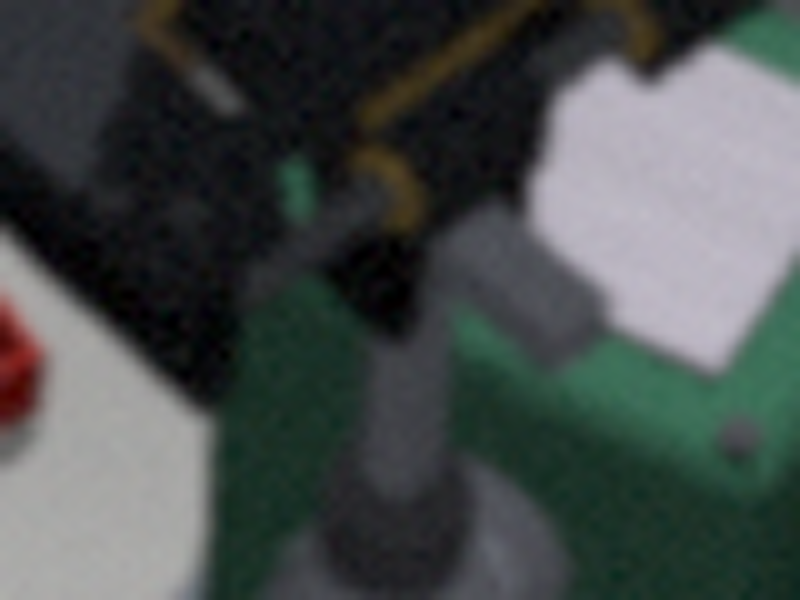

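>>> {"method": "send_rows", "body": {"moves": [[[-0.05,0,0.2,0,0.9],[0,0,0.2,0,0.9],[0,0,0.1,0,0.9],[0,0,0.1,0,0.9],[0,0,0.05,0,0.9],[0,0,0.05,0,0.9],[0,0,0.05,0,0.9],[0,0,0.05,0,0.9],[0,0,0,0,0.9],[0,0,0,0,0.9]]]}}

```text
time_s: 16.9
ee_pos: [0.588, 0.0525, 0.2306]
ee_rot: [-3.142, -0.0, -0.342]
force: [-0.5, 1.0, -2.4]
opening: 0.0146
```

```bash
cat > st.py <<'E'
from plant import robot
s=robot.state();print(s['ee_pos'].round(5),s['ee_rot'].round(4),s['force'].round(2),s['moment'].round(3),s['time_s'],s['joints'].round(2),s['opening'])
E
python3 st.py
```

```text
[0.58799 0.05251 0.23055] [-3.1416 -0.     -0.3416] [-0.46  1.05 -2.38] [-0.004 -0.008 -0.078] 16.9 [ 0.36  0.32 -0.07  0.   -1.18  0.87] 0.014572474139700945
```

>>> {"method": "send_rows", "body": {"moves": [[[0,0,0.05,0,0.9],[0,0,0.05,0,0.9],[0,0,0.05,0,0.9],[0,0,0.05,0,0.9],[0,0,0,0,0.9],[0,0,0,0,0.9],[0,0,0,0,0.9],[0,0,0,0,0.9],[0,0,0,0,0.9],[0,0,0,0,0.9]]]}}

```text
time_s: 18.15
ee_pos: [0.5886, 0.0525, 0.2296]
ee_rot: [-3.141, -0.002, -0.341]
force: [-0.8, 0.5, 5.7]
opening: 0.0142
```

```bash
python3 st.py
```

```text
[0.58857 0.05254 0.22958] [-3.1408e+00 -2.0000e-03 -3.4140e-01] [-0.83  0.51  5.67] [ 0.063  0.108 -0.049] 18.15 [ 0.36  0.32 -0.07  0.   -1.18  0.87] 0.014221730147135571
```

>>> {"method": "send_rows", "body": {"moves": [[[0,0,-0.08,0,0.9],[0.05,-0.02,0,0,0.9],[0.04,0,0,0,0.9],[0,0,0,0,0.9],[0,0,0,0,0.9],[0,0,0.04,0,0.9],[0,0,0.04,0,0.9],[0,0,0,0,0.9],[0,0,0,0,0.9],[0,0,0,0,0.9]]]}}

```text
time_s: 19.4
ee_pos: [0.5894, 0.0524, 0.2294]
ee_rot: [-3.141, -0.002, -0.341]
force: [-0.9, 1.1, 6.3]
opening: 0.0147
```

```bash
python3 st.py;  python3 - <<'E'
from h import *
S=snap('scene','pics/s8.png')
crop(S,330,160,80,60,10,'pics/s8c.png')
E
```

```text
[0.58939 0.05239 0.2294 ] [-3.1411e+00 -1.5000e-03 -3.4140e-01] [-0.93  1.06  6.32] [ 0.009  0.163 -0.029] 19.4 [ 0.36  0.32 -0.07  0.   -1.18  0.87] 0.014723401242827061
```

View pics/s8c.png

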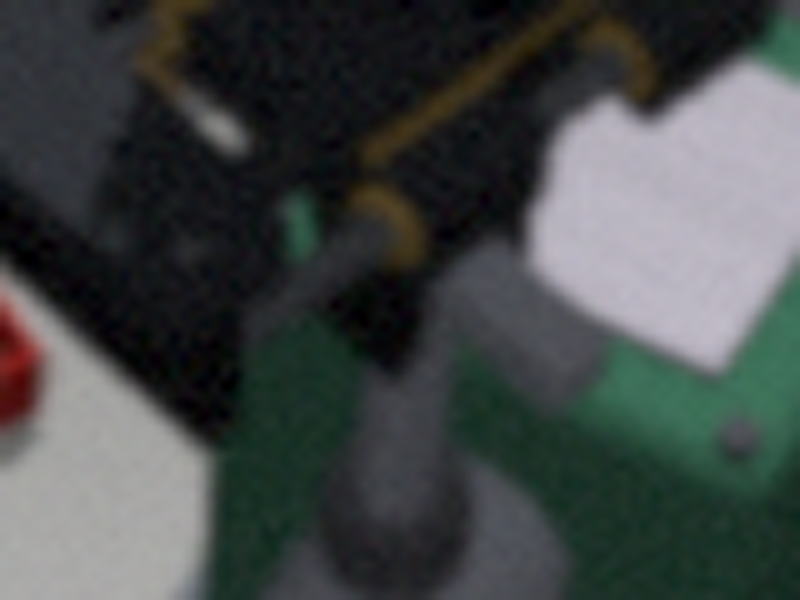

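>>> {"method": "send_rows", "body": {"moves": [[[0,0,-0.08,0,0.9],[0.05,-0.02,0,0,0.9],[0.05,-0.02,0,0,0.9],[0.04,-0.01,0,0,0.9],[0,0,0,0,0.9],[0,0,0,0,0.9],[0,0,0,0,0.9],[0,0,0,0,0.9],[0,0,0,0,0.9],[0,0,0,0,0.9]]]}}

```text
time_s: 20.7
ee_pos: [0.5904, 0.0523, 0.2295]
ee_rot: [3.141, -0.0, -0.342]
force: [-0.2, 0.2, 6.3]
opening: 0.0146
```

```bash
python3 st.py
python3 - <<'E'
from h import *
q=lambda X:(proj('scene',X)-[330,160])*10+4.5
p=np.array([.58939,.05239,.2294])
for d in(.0187,-.01,-.03,-.0613): print(q(p+[0,0,d]))
E
```

```text
[0.59038 0.05228 0.22953] [ 3.1413 -0.     -0.3416] [-0.19  0.21  6.31] [-0.022  0.242  0.013] 20.7 [ 0.36  0.33 -0.06  0.   -1.18  0.87] 0.01462111353603355
[432.27067302 228.7865021 ]
[422.66132562 327.2620872 ]
[416.21179946 393.35615529]
[406.50121214 492.86923648]
```

```bash
python3 - <<'E'
from h import *
S=snap('scene','pics/s9.png')
crop(S,330,160,80,60,10,'pics/s9c.png')
T=snap('top','pics/t9.png')
crop(T,230,140,160,120,5,'pics/t9c.png')
E
python3 st.py
```

```text
[0.59037 0.05227 0.22952] [ 3.1413 -0.     -0.3416] [0.14 1.01 5.31] [-0.036  0.166 -0.009] 20.8 [ 0.36  0.33 -0.06  0.   -1.18  0.87] 0.014731644188887909
```

View pics/s9c.png

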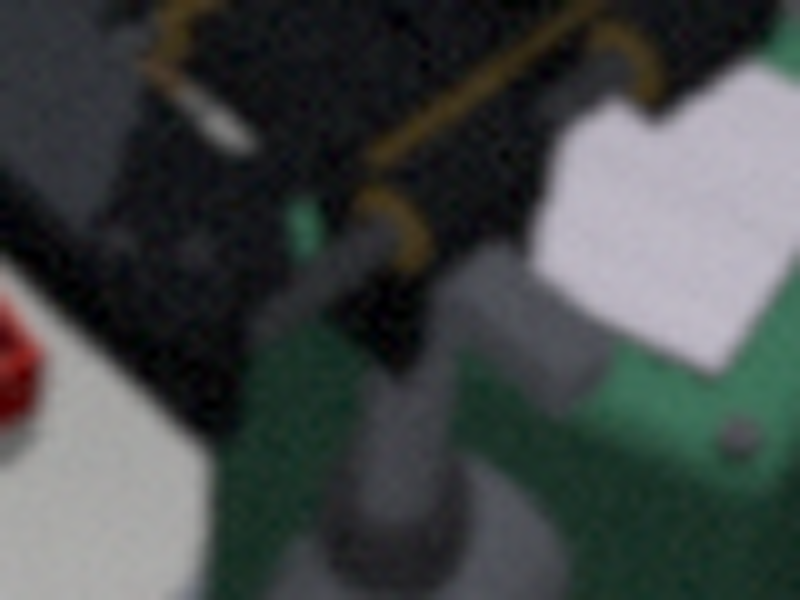

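View pics/t9c.png

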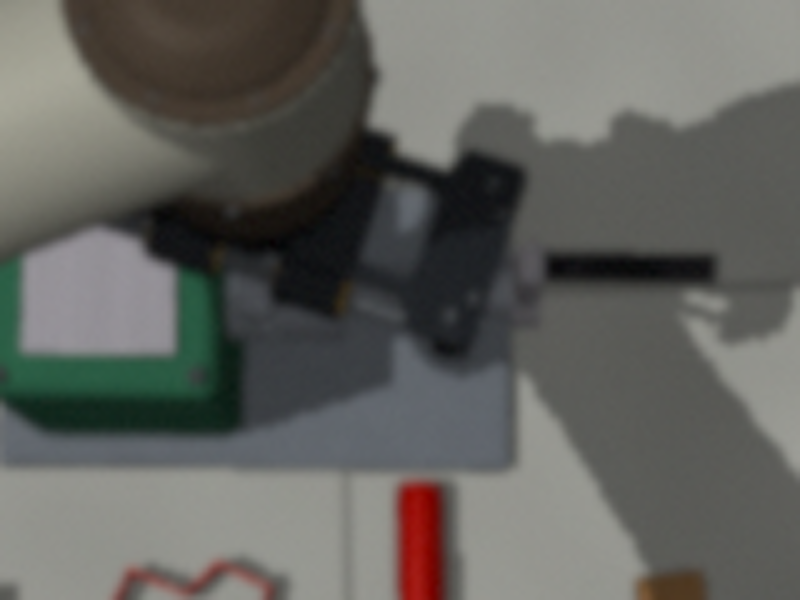

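The shank tip has stayed at about (397,515) while the gripper moved, so it seems to be caught in the recess with the key tilting in the grip. I'll move back to restore upright.

>>> {"method": "send_rows", "body": {"moves": [[[-0.05,0.02,0,0,0.9],[-0.05,0.02,0,0,0.9],[-0.05,0.02,0,0,0.9],[-0.05,0.01,0,0,0.9],[0,0,0,0,0.9],[0,0,0,0,0.9],[0,0,0,0,0.9],[0,0,0,0,0.9],[0,0,0,0,0.9],[0,0,0,0,0.9]]]}}

```text
time_s: 22.05
ee_pos: [0.5885, 0.0524, 0.2296]
ee_rot: [-3.141, -0.001, -0.342]
force: [-1.0, -0.1, 5.6]
opening: 0.0143
```

```bash
python3 st.py
python3 - <<'E'
from h import *
S=snap('scene','pics/s10.png')
crop(S,330,160,80,60,10,'pics/s10c.png')
E
```

```text
[0.58854 0.05242 0.22958] [-3.1413e+00 -6.0000e-04 -3.4160e-01] [-1.01 -0.14  5.64] [ 0.043  0.097 -0.064] 22.05 [ 0.36  0.32 -0.07  0.   -1.18  0.87] 0.014326818811870366
```

View pics/s10c.png

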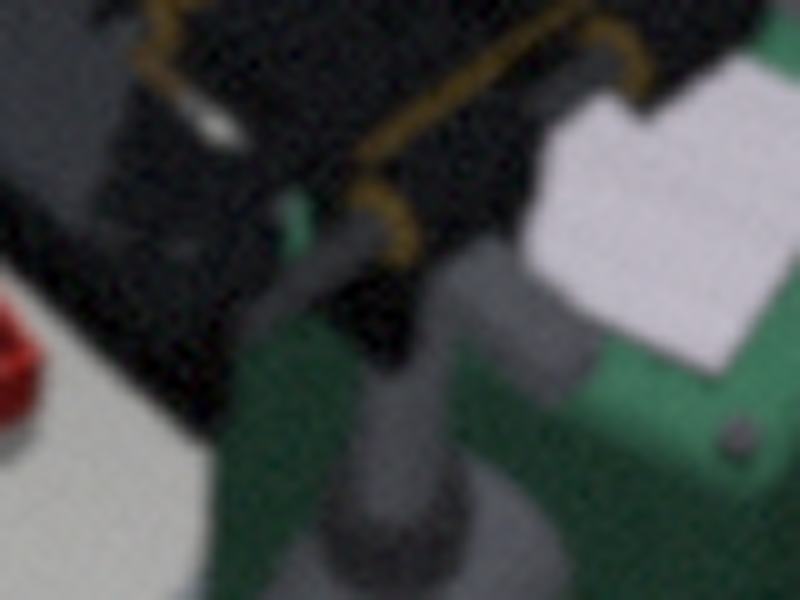

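>>> {"method": "send_rows", "body": {"moves": [[[0,0,0,2,0.9],[0,0,0,2,0.9],[0,0,0,2,0.9],[0,0,0,2,0.9],[0,0,0,2,0.9],[0,0,0,2,0.9],[0,0,0,2,0.9],[0,0,0,2,0.9],[0,0,0,2,0.9],[0,0,0,0,0.9]]]}}

```text
time_s: 23.35
ee_pos: [0.5887, 0.0526, 0.2296]
ee_rot: [-3.141, -0.001, -0.656]
force: [-0.0, 0.8, 6.2]
opening: 0.0143
```

```bash
python3 st.py
```

```text
[0.58871 0.05257 0.22962] [-3.1407e+00 -7.0000e-04 -6.5590e-01] [-0.05  0.8   6.24] [0.183 0.001 0.048] 23.35 [ 0.36  0.32 -0.07  0.   -1.18  0.55] 0.01432236688050112
```

>>> {"method": "send_rows", "body": {"moves": [[[0,0,0,2,0.9],[0,0,0,2,0.9],[0,0,0,2,0.9],[0,0,0,2,0.9],[0,0,0,2,0.9],[0,0,0,2,0.9],[0,0,0,2,0.9],[0,0,0,2,0.9],[0,0,0,2,0.9],[0,0,0,0,0.9]]]}}

```text
time_s: 24.6
ee_pos: [0.5889, 0.0526, 0.2298]
ee_rot: [-3.14, -0.001, -0.97]
force: [-0.4, 1.1, 5.3]
opening: 0.0146
```

```bash
python3 st.py
```

```text
[0.58891 0.05261 0.22976] [-3.14e+00 -6.00e-04 -9.70e-01] [-0.42  1.11  5.3 ] [ 0.221 -0.086  0.002] 24.6 [ 0.36  0.32 -0.07  0.   -1.18  0.24] 0.01460247669370768
```

>>> {"method": "send_rows", "body": {"moves": [[[0,0,0,2.5,0.9],[0,0,0,2.5,0.9],[0,0,0,2.5,0.9],[0,0,0,2.5,0.9],[0,0,0,2.5,0.9],[0,0,0,2.5,0.9],[0,0,0,2.5,0.9],[0,0,0,2.5,0.9],[0,0,0,2.5,0.9],[0,0,0,2.5,0.9]]]}}

```text
time_s: 25.85
ee_pos: [0.5891, 0.0526, 0.2298]
ee_rot: [-3.139, 0.0, -1.408]
force: [1.3, 1.3, 5.6]
opening: 0.0145
```

```bash
python3 st.py
python3 - <<'E'
from h import *
S=snap('scene','pics/s11.png')
crop(S,330,160,80,60,10,'pics/s11c.png')
s=robot.state();p=s['ee_pos']
q=lambda X:(proj('scene',X)-[330,160])*10+4.5
for d in(.0187,-.03,-.0613): print(q(p+[0,0,d]))
E
```

```text
[0.58908 0.05264 0.22977] [-3.1394e+00  1.0000e-04 -1.4075e+00] [1.26 1.34 5.62] [ 0.205 -0.241 -0.007] 25.85 [ 0.36  0.32 -0.07  0.   -1.18 -0.2 ] 0.014474137055917092
[431.3303546  225.67863445]
[415.30429102 390.38196029]
[405.61361246 489.97516233]
```

View pics/s11c.png

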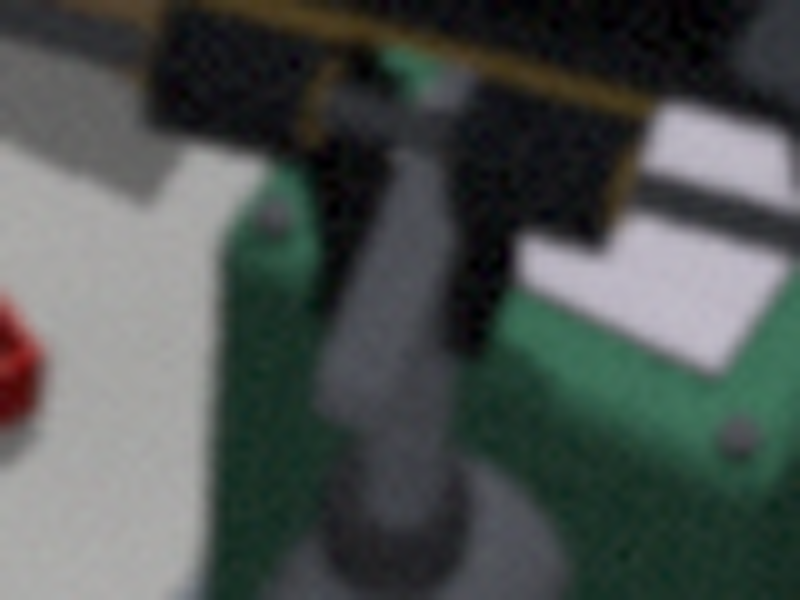

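>>> {"method": "send_rows", "body": {"moves": [[[0,0,-0.1,0,0.9],[0,0,-0.1,0,0.9],[0,0,0,0,0.9],[0,0.08,0,0,0.9],[0,0.08,0,0,0.9],[0,0.08,0,0,0.9],[0,0,0,0,0.9],[0,0,0,0,0.9],[0,0,0,0,0.9],[0,0,0,0,0.9]]]}}

```text
time_s: 27.15
ee_pos: [0.5859, 0.052, 0.2313]
ee_rot: [3.142, 0.0, -1.406]
force: [-0.3, 0.4, -1.6]
opening: 0.0146
```

```bash
python3 st.py
```

```text
[0.58588 0.05201 0.23134] [ 3.1415  0.     -1.4064] [-0.32  0.39 -1.57] [ 0.09  -0.037 -0.034] 27.15 [ 0.36  0.32 -0.07 -0.   -1.18 -0.2 ] 0.014564038814958777
```

Run:
```python
from h import *
q=lambda X:proj('scene',X)
c=np.array([.588,.0525,.1683])
a=np.linspace(0,2*np.pi,73)
for r in(.0065,.00725,.014):
    P=np.array([q(c+[r*np.cos(t),r*np.sin(t),0]) for t in a]); print(r,q(c),P.min(0),P.max(0),'bottom at',np.degrees(a[P[:,1].argmax()]))
print('dpx/dx',q(c+[.001,0,0])-q(c),'dy',q(c+[0,.001,0])-q(c),'dz',q(c+[0,0,.001])-q(c))
for f in('s10','s11','s3'):
    S=cv2.cvtColor(cv2.imread(f'pics/{f}.png'),6); print(f); print(S[194:222,362:378])
```

```text
0.0065 [369.57088059 208.43312796] [366.08250282 205.59557564] [373.06054997 211.28815384] bottom at 300.0
0.00725 [369.57088059 208.43312796] [365.68002113 205.26928289] [373.46334769 211.61871164] bottom at 300.0
0.014 [369.57088059 208.43312796] [362.05790411 202.34298069] [377.08986469 214.60433877] bottom at 300.0
dpx/dx [0.47662452 0.21559995] dy [ 0.24796542 -0.38102705] dz [ 0.02985586 -0.31102964]
s10
[[41 39 31 26 18  0  9  2 14 36 49 63 61 55 53 58]
 [43 42 38 31 23 17 19 10 17 45 59 60 65 60 53 54]
 [39 38 40 40 43 28 26 21 34 53 63 66 59 56 50 54]
 [39 39 39 43 47 49 41 44 54 61 63 64 58 52 45 46]
 [41 39 43 37 50 59 60 63 64 67 68 61 55 48 45 45]
 [36 42 45 44 50 61 67 71 69 66 66 63 54 48 46 42]
 [39 40 44 45 57 62 67 68 67 64 64 62 54 44 40 45]
 [38 44 41 48 53 61 65 70 66 65 62 59 56 48 42 45]
 [43 41 44 44 52 62 69 66 65 63 65 60 51 49 43 44]
 [40 36 42 50 52 61 66 66 67 65 65 57 53 42 34 44]
 [41 38 36 56 58 65 68 69 66 65 60 60 50 49 45 43]
 [40 40 41 50 57 64 67 69 66 66 59 59 54 45 55 54]
 [41 42 43 52 59 67 64 69 69 64 62 56 49 49 56 65]
 [37 41 39 48 56 66 69 
[... 3355 characters left out ...]
  55  71  79  81  73  69  72]
 [ 47  42  63  81  87  85  81  72  69  78  83  86  79  63  61  76]
 [ 53  40  50  67  78  76  80  74  72  76  78  74  66  48  63  94]
 [ 60  36  33  46  52  59  66  64  65  64  64  56  43  44  76 105]
 [ 71  36  37  34  38  39  37  40  40  44  37  40  35  47  84 109]
 [ 77  46  27  36  32  30  34  32  32  37  38  33  36  57  95 113]
 [ 73  48  38  35  34  32  31  34  29  34  33  34  49  73 100 115]
 [ 78  62  48  41  39  39  32  36  33  31  35  41  64  91 109 117]
 [ 76  69  60  57  54  45  47  42  44  41  45  51  73  97 112 111]
 [ 79  72  72  68  66  66  61  58  60  58  64  69  83  99 109 110]
 [ 80  74  73  78  77  72  72  74  73  71  73  77  80  93 103 109]]
```

>>> {"method": "send_rows", "body": {"moves": [[[0,0,-0.1,0,0.9],[-0.1,-0.1,0,0,0.9],[-0.1,-0.1,0,0,0.9],[-0.05,-0.1,0,0,0.9],[0,0,0,0,0.9],[0,0,0,0,0.9],[0,0,0,0,0.9],[0,0,0,0,0.9],[0,0,0,0,0.9],[0,0,0,0,0.9]]]}}

```text
time_s: 28.4
ee_pos: [0.5884, 0.0549, 0.2324]
ee_rot: [-3.142, 0.0, -1.406]
force: [-0.5, -0.2, -1.9]
opening: 0.0148
```

```bash
python3 st.py
cat > tip.py <<'E'
from h import *
import sys
acc=0
for i in range(4): acc=acc+robot.camera('scene').astype(float)
im=(acc/4)[:,:,::-1]
cv2.imwrite(f'pics/{sys.argv[1]}.png',im.astype(np.uint8)); G=im.mean(2)
crop(im.astype(np.uint8),330,160,80,60,10,f'pics/{sys.argv[1]}c.png')
p=robot.state()['ee_pos']; t=p-[0,0,.0613]
print('pred tip',proj('scene',t),'socket .1683',proj('scene',[.588,.0525,.1683]),'tip z',t[2])
print(G[198:218,361:380].round().astype(int))
E
python3 tip.py s12
```

```text
[0.58843 0.05495 0.23237] [-3.1416  0.     -1.4064] [-0.48 -0.15 -1.89] [ 0.086 -0.004 -0.039] 28.4 [ 0.37  0.32 -0.06 -0.   -1.19 -0.2 ] 0.014795755385774573
pred tip [370.47878054 206.72879265] socket .1683 [369.57088059 208.43312796] tip z 0.17105395029009046
[[45 60 66 68 70 74 72 71 68 63 65 66 64 60 50 42 41 42 43]
 [45 55 60 64 67 70 71 70 67 66 67 65 62 59 51 42 38 40 40]
 [38 44 49 54 60 65 68 68 66 66 68 67 63 58 48 42 40 41 38]
 [37 38 41 44 45 55 63 69 67 68 67 66 64 59 49 40 39 38 38]
 [39 39 37 38 39 51 62 67 70 69 68 66 63 58 47 38 37 39 39]
 [38 40 39 38 40 50 60 66 69 68 68 67 63 54 46 39 39 39 40]
 [36 40 39 41 44 51 62 66 69 70 69 65 63 56 45 43 41 39 40]
 [37 40 39 41 46 55 63 68 68 68 67 67 64 55 50 52 52 46 42]
 [39 36 42 41 45 53 62 66 67 69 67 66 63 54 48 58 66 60 52]
 [39 37 41 41 42 55 64 69 69 67 67 66 60 52 46 54 70 76 71]
 [37 40 42 39 42 51 61 67 68 70 66 61 54 46 42 49 69 83 80]
 [37 38 39 42 41 44 55 63 66 68 63 54 46 43 40 46 67 80 86]
 [36 38 38 40 41 42 48 54 59 59 56 47 42 37 42 47 65 80 85]
 [39 36 36 39 39 42 43 46 46 46 47 41 41 42 39 46 65 82 86]
 [43 37 35 37 39 40 41 40 43 39 41 39 40 40 38 46 69 82 86]
 [46 36 32 33 36 38 40 42 38 40 42 42 40 38 36 49 69 83 85]
 [55 43 33 32 33 35 38 39 41 42 38 38 36 35 36 54 74 83 83]
 [59 49 35 31 36 35 36 34 36 37 34 37 34 33 40 61 76 83 84]
 [65 54 37 35 35 32 32 35 37 33 36 37 34 35 47 66 81 82 82]
 [70 63 51 39 34 34 36 36 37 37 37 35 36 44 59 74 83 83 83]]
```

View pics/s12c.png

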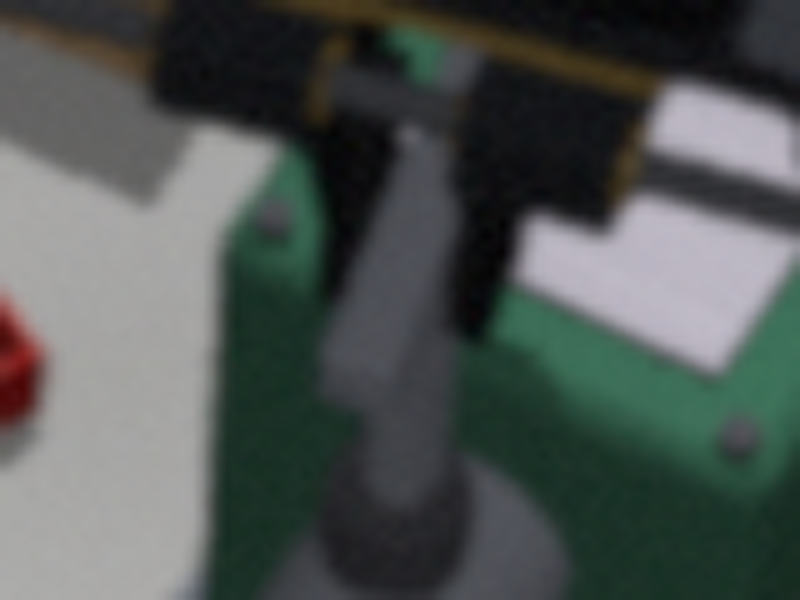

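>>> {"method": "send_rows", "body": {"moves": [[[0,0,0.1,0,0.9],[0,0,0.1,0,0.9],[0,0,0.05,0,0.9],[0,0,0.05,0,0.9],[0,0,0.05,0,0.9],[0,0,0.05,0,0.9],[0,0,0,0,0.9],[0,0,0,0,0.9],[0,0,0,0,0.9],[0,0,0,0,0.9]]]}}

```text
time_s: 29.85
ee_pos: [0.5885, 0.055, 0.2284]
ee_rot: [-3.142, 0.0, -1.406]
force: [-0.0, -0.8, -2.9]
opening: 0.0147
```

```bash
python3 st.py
```

```text
[0.58845 0.05499 0.22839] [-3.1415  0.     -1.4063] [-0.01 -0.77 -2.91] [ 0.063 -0.044 -0.03 ] 29.85 [ 0.37  0.32 -0.07 -0.   -1.18 -0.2 ] 0.014671876431729214
```

>>> {"method": "send_rows", "body": {"moves": [[[0,0,0.05,0,0.9],[0,0,0.05,0,0.9],[0,0,0.05,0,0.9],[0,0,0.05,0,0.9],[0,0,0.05,0,0.9],[0,0,0.05,0,0.9],[0,0,0,0,0.9],[0,0,0,0,0.9],[0,0,0,0,0.9],[0,0,0,0,0.9]]]}}

```text
time_s: 31.1
ee_pos: [0.5889, 0.0549, 0.2262]
ee_rot: [-3.14, -0.0, -1.406]
force: [0.4, -0.3, 4.2]
opening: 0.0142
```

```bash
python3 st.py
```

```text
[0.58894 0.05488 0.22619] [-3.1400e+00 -4.0000e-04 -1.4061e+00] [ 0.45 -0.27  4.2 ] [-0.014  0.207 -0.011] 31.1 [ 0.37  0.32 -0.07  0.   -1.17 -0.2 ] 0.014209747844895579
```

The tip is in the socket by about 3 mm and the full hexagon is resting on the mouth. Next I'll turn to find the flats.

>>> {"method": "send_rows", "body": {"moves": [[[0,0,0,2,0.9],[0,0,0,2,0.9],[0,0,0,2,0.9],[0,0,0,2,0.9],[0,0,0,2,0.9],[0,0,0,2,0.9],[0,0,0,2,0.9],[0,0,0,2,0.9],[0,0,0,0,0.9],[0,0,0,0,0.9]]]}}

```text
time_s: 32.35
ee_pos: [0.5889, 0.0549, 0.2262]
ee_rot: [-3.14, 0.0, -1.685]
force: [-1.0, 0.1, 5.4]
opening: 0.0144
```

```bash
python3 st.py
```

```text
[0.5889  0.05488 0.22621] [-3.1400e+00  1.0000e-04 -1.6853e+00] [-0.99  0.06  5.41] [-0.045  0.16   0.05 ] 32.35 [ 0.37  0.32 -0.07  0.   -1.17 -0.48] 0.014444983740941067
```

>>> {"method": "send_rows", "body": {"moves": [[[0,0,0,2.5,0.9],[0,0,0,2.5,0.9],[0,0,0,2.5,0.9],[0,0,0,2.5,0.9],[0,0,0,2.5,0.9],[0,0,0,2.5,0.9],[0,0,0,2.5,0.9],[0,0,0,2.5,0.9],[0,0,0,2.5,0.9],[0,0,0,0,0.9]]]}}

```text
time_s: 33.6
ee_pos: [0.588, 0.055, 0.2241]
ee_rot: [3.14, -0.001, -2.078]
force: [1.2, -0.3, -1.8]
opening: 0.0146
```

```bash
python3 st.py
```

```text
[0.58796 0.05504 0.22407] [ 3.1400e+00 -6.0000e-04 -2.0782e+00] [ 1.17 -0.3  -1.83] [-0.023 -0.34   0.004] 33.6 [ 0.37  0.33 -0.08 -0.   -1.17 -0.87] 0.014578726327922223
```

>>> {"method": "send_rows", "body": {"moves": [[[0,0,0.05,0,0.9],[0,0,0.05,0,0.9],[0,0,0.05,0,0.9],[0,0,0.05,0,0.9],[0,0,0.05,0,0.9],[0,0,0,0,0.9],[0,0,0,0,0.9],[0,0,0,0,0.9],[0,0,0,0,0.9],[0,0,0,0,0.9]]]}}

```text
time_s: 34.85
ee_pos: [0.5884, 0.055, 0.2229]
ee_rot: [3.142, 0.0, -2.078]
force: [-0.3, 0.8, -2.2]
opening: 0.0145
```

```bash
python3 st.py
```

```text
[0.58842 0.05498 0.22286] [ 3.1415  0.     -2.0783] [-0.26  0.77 -2.19] [ 0.043 -0.099  0.005] 34.85 [ 0.37  0.33 -0.08 -0.   -1.17 -0.87] 0.014458290354512567
```

>>> {"method": "send_rows", "body": {"moves": [[[0,0,0.05,0,0.9],[0,0,0.05,0,0.9],[0,0,0.05,0,0.9],[0,0,0.05,0,0.9],[0,0,0.05,0,0.9],[0,0,0.05,0,0.9],[0,0,0.05,0,0.9],[0,0,0,0,0.9],[0,0,0,0,0.9],[0,0,0,0,0.9]]]}}

```text
time_s: 36.1
ee_pos: [0.5884, 0.055, 0.2194]
ee_rot: [-3.142, -0.0, -2.078]
force: [0.4, 0.1, -2.6]
opening: 0.0147
```

```bash
python3 st.py
```

```text
[0.58845 0.05496 0.21936] [-3.1416 -0.     -2.0783] [ 0.4   0.06 -2.63] [ 0.121 -0.072  0.009] 36.1 [ 0.37  0.33 -0.08  0.   -1.16 -0.87] 0.014700979108158587
```

>>> {"method": "send_rows", "body": {"moves": [[[0,0,0.01,1.5,0.9],[0,0,0.01,1.5,0.9],[0,0,0.01,1.5,0.9],[0,0,0.01,1.5,0.9],[0,0,0.01,1.5,0.9],[0,0,0.01,1.5,0.9],[0,0,0.01,1.5,0.9],[0,0,0.01,1.5,0.9],[0,0,0.01,1.5,0.9],[0,0,0.01,1.5,0.9]]]}}

```text
time_s: 37.35
ee_pos: [0.5886, 0.055, 0.2185]
ee_rot: [-3.141, 0.0, -2.342]
force: [-0.2, -0.2, -0.3]
opening: 0.0145
```

```bash
cat > av.py <<'E'
from plant import robot
import numpy as np
M=[];F=[]
for i in range(5):
    s=robot.state();M.append(s['moment']);F.append(s['force']);robot.camera('scene')
s=robot.state();M=np.array(M)
print('Mz',M[:,2].round(3),'mean M',M.mean(0).round(3),'F',np.mean(F,0).round(2),s['ee_pos'].round(4),s['ee_rot'].round(4),s['joints'].round(2)[5],s['joint_efforts'].round(3)[5],s['time_s'])
E
python3 av.py
```

```text
Mz [0.065 0.08  0.071 0.07  0.04 ] mean M [ 0.029 -0.243  0.065] F [ 0.29 -0.11 -0.74] [0.5885 0.0549 0.2184] [-3.1415e+00  1.0000e-04 -2.3401e+00] -1.14 -0.077 37.6
```

>>> {"method": "send_rows", "body": {"moves": [[[0,0,0.01,1.5,0.9],[0,0,0.01,1.5,0.9],[0,0,0.01,1.5,0.9],[0,0,0.02,1.5,0.9],[0,0,0.01,1.5,0.9],[0,0,0.01,1.5,0.9],[0,0,0.02,1.5,0.9],[0,0,0.01,1.5,0.9],[0,0,0.01,1.5,0.9],[0,0,0.01,1.5,0.9]]]}}

```text
time_s: 38.85
ee_pos: [0.5885, 0.055, 0.2171]
ee_rot: [-3.142, -0.0, -2.604]
force: [0.2, 0.4, -0.1]
opening: 0.0145
```

```bash
python3 av.py
```

```text
Mz [0.059 0.036 0.145 0.029 0.01 ] mean M [-0.056 -0.342  0.056] F [ 0.61  0.15 -0.56] [0.5884 0.055  0.2171] [ 3.1416e+00 -1.0000e-04 -2.6019e+00] -1.4 -0.075 39.1
```

>>> {"method": "send_rows", "body": {"moves": [[[0,0,0.01,0.8,0.9],[0,0,0.01,0.8,0.9],[0,0,0.01,0.8,0.9],[0,0,0,0.8,0.9],[0,0,0.01,0.8,0.9],[0,0,0.01,0.8,0.9],[0,0,0,0.8,0.9],[0,0,0.01,0.8,0.9],[0,0,0.01,0.8,0.9],[0,0,0,0.8,0.9]]]}}

```text
time_s: 40.35
ee_pos: [0.5885, 0.0549, 0.2166]
ee_rot: [-3.141, 0.0, -2.742]
force: [0.8, -0.9, 0.5]
opening: 0.0143
```

```bash
python3 av.py
```

```text
Mz [0.127 0.082 0.123 0.144 0.083] mean M [-0.055 -0.328  0.112] F [ 0.39 -0.75  0.55] [0.5885 0.055  0.2166] [-3.1415e+00  2.0000e-04 -2.7415e+00] -1.54 -0.111 40.6
```

>>> {"method": "send_rows", "body": {"moves": [[[0,0,0,0.5,0.9],[0,0,0,0.5,0.9],[0,0,0,0.5,0.9],[0,0,0,0.5,0.9],[0,0,0,0.5,0.9],[0,0,0,0.5,0.9],[0,0,0,0.5,0.9],[0,0,0,0.5,0.9],[0,0,0,0.5,0.9],[0,0,0,0,0.9]]]}}

```text
time_s: 41.85
ee_pos: [0.5885, 0.0549, 0.2164]
ee_rot: [-3.142, -0.0, -2.82]
force: [0.3, -1.4, 1.8]
opening: 0.0147
```

```bash
python3 av.py
```

```text
Mz [0.088 0.153 0.148 0.161 0.145] mean M [-0.095 -0.409  0.139] F [ 0.65 -0.69  1.14] [0.5884 0.055  0.2164] [-3.1416 -0.     -2.82  ] -1.62 -0.149 42.1
```

>>> {"method": "send_rows", "body": {"moves": [[[0,0,0,0.5,0.9],[0,0,0,0.5,0.9],[0,0,0,0.5,0.9],[0,0,0,0.5,0.9],[0,0,0,0.5,0.9],[0,0,0,0.5,0.9],[0,0,0,0.5,0.9],[0,0,0,0.5,0.9],[0,0,0,0,0.9],[0,0,0,0,0.9]]]}}

```text
time_s: 43.35
ee_pos: [0.5884, 0.055, 0.2163]
ee_rot: [3.142, -0.0, -2.89]
force: [0.7, 0.1, -0.5]
opening: 0.0145
```

```bash
python3 av.py
```

```text
Mz [0.144 0.15  0.181 0.188 0.189] mean M [-0.128 -0.458  0.17 ] F [ 0.92 -0.33 -0.46] [0.5884 0.055  0.2164] [ 3.1416e+00 -2.0000e-04 -2.8899e+00] -1.69 -0.183 43.6
```

>>> {"method": "send_rows", "body": {"moves": [[[0,0,0,0.5,0.9],[0,0,0,0.5,0.9],[0,0,0,0.5,0.9],[0,0,0,0.5,0.9],[0,0,0,0.5,0.9],[0,0,0,0,0.9],[0,0,0,0,0.9],[0,0,0,0,0.9],[0,0,0,0,0.9],[0,0,0,0,0.9]]]}}

```text
time_s: 44.85
ee_pos: [0.5884, 0.055, 0.2164]
ee_rot: [3.142, -0.0, -2.934]
force: [0.6, -0.1, -1.6]
opening: 0.0146
```

```bash
python3 av.py;python3 av.py
```

```text
Mz [0.147 0.218 0.207 0.211 0.197] mean M [-0.103 -0.499  0.196] F [ 0.99 -0.71 -1.83] [0.5884 0.0549 0.2163] [ 3.1416e+00 -2.0000e-04 -2.9336e+00] -1.73 -0.205 45.1
Mz [0.23  0.228 0.208 0.259 0.2  ] mean M [-0.148 -0.492  0.225] F [ 1.29 -0.91 -2.35] [0.5884 0.055  0.2163] [ 3.1416e+00 -2.0000e-04 -2.9336e+00] -1.73 -0.205 45.35
```

>>> {"method": "send_rows", "body": {"moves": [[[0,0,0,0,0.8],[0,0,0,0,0.7],[0,0,0,0,0.6],[0,0,0,0,0.5],[0,0,0,0,0.4],[0,0,0,0,0.4],[0,0,0,0,0.4],[0,0,0,0,0.4],[0,0,0,0,0.4],[0,0,0,0,0.4]]]}}

```text
time_s: 46.6
ee_pos: [0.5885, 0.055, 0.2165]
ee_rot: [3.142, 0.0, -2.934]
force: [0.2, -0.4, 0.2]
opening: 0.0522
```

```bash
python3 av.py
```

```text
Mz [ 0.031 -0.005 -0.041 -0.038 -0.017] mean M [ 0.073 -0.147 -0.014] F [-0.06 -0.45  0.17] [0.5885 0.055  0.2165] [ 3.1416  0.     -2.9336] -1.73 -0.0 46.85
```

>>> {"method": "send_rows", "body": {"moves": [[[0,0,-1,0,0.4],[0,0,-2,0,0.4],[0,0,-4,0,0.4],[0,0,-4,0,0.4],[2,0,-2,0,0.4],[5,0,0,0,0.4],[5,0,0,0,0.4],[5,0,0,0,0.4],[3,0,0,0,0.4],[0,0,0,0,0.4]]]}}

```text
time_s: 48.1
ee_pos: [0.3914, 0.0131, 0.3482]
ee_rot: [3.141, 0.004, -2.933]
force: [0.6, -0.2, 0.3]
opening: 0.052
```

Run:
```python
from h import *
S=snap('scene','pics/s20.png');T=snap('top','pics/t20.png')
crop(S,260,150,200,150,4,'pics/s20c.png')
crop(T,210,140,200,150,4,'pics/t20c.png')
print(robot.state()['force'],robot.state()['time_s'])
x,y,w,h=(335,180,60,30)
m=np.zeros((480,640),np.uint8); m[y:y+h,x:x+w]=(T[y:y+h,x:x+w].max(2)<55)*255
for c in cv2.findContours(m,0,1)[0]:
    if cv2.contourArea(c)>25: print(cv2.minAreaRect(c))
```

```text
[0.82988706 0.63358227 0.85399531] 48.2
((356.0, 193.5), (5.0, 32.0), 90.0)
```

View pics/s20c.png

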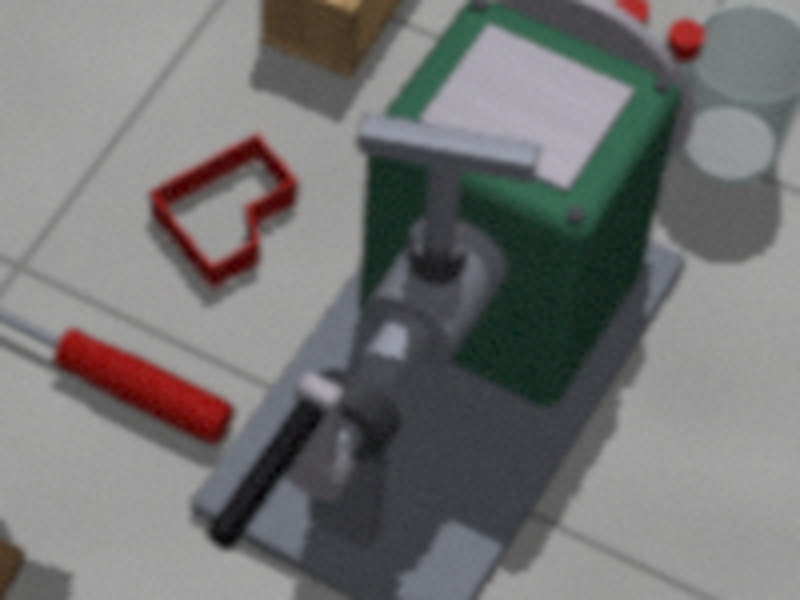

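View pics/t20c.png

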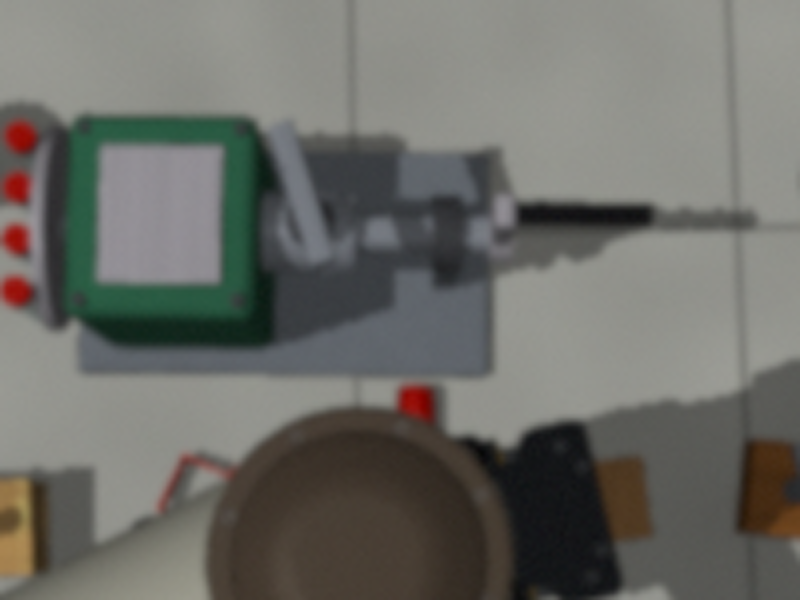

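View pics/s20.png

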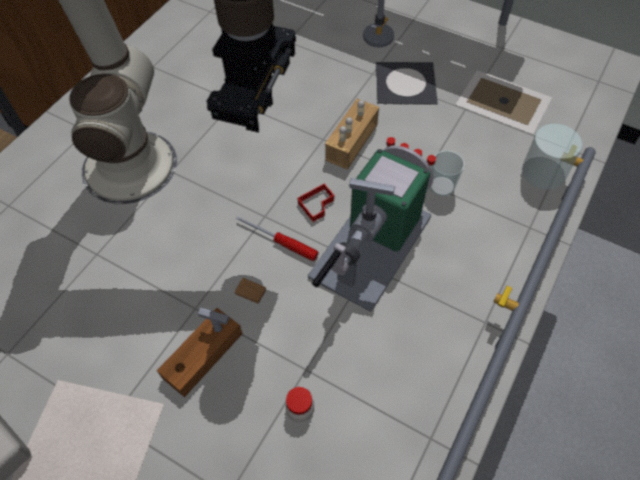

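The key is standing upright in the screw (bar at scene 350–395, row 186). The handle is unchanged (top 356, 193.5), and everything else is where it was. I'm handing in.

```bash
python3 -c "
from plant import robot
robot.finish_job()"
```

```text
the job is handed in; nothing more can be done
```

The crank is upright, the screw is clamped snug on the flat, and the larger key is left standing in the screw with the gripper clear. I handed the job in at about 48 s.

- **Crank:** I gripped the handle, turned it along its arc until it stood over the shaft, and let go. The camera puts it within about 0.02 rad of upright. The handle's position in the top view is the same after tightening as before.
- **Fitting the key:** The first try came down on the screw's rim with about 8 N, about 2.5 mm off in y. I measured the tip against the socket in the image, corrected, and the key went in. I found the hexagon by turning the key under about 6–8 N of light contact, then lowered it with no upward force.
- **Tightening:** I turned the screw clockwise and the torque rose steadily to about 0.205 N m by the last joint's effort. The noisier wrist moment averaged 0.196 and 0.225, with single readings up to 0.259. Firm is 0.15 and overtight is 0.26.
- **Last pictures:** The key stands upright in the screw. Of the loose things, those I could see look unmoved. I judged this by eye only.

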